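# Make up a spares consignment: load, lock and stack

## Task

Make up the spares consignment for the feeder: put every feed roller that is out on the bench into the open blue steel case, swing its lid fully shut, then with the red T-handled key turn the slotted lock a quarter turn clockwise until it seats. Then stack all the cartons that are out, upright and squarely one on another, in one column on the black rubber pad of the locked lid, long sides along the long side of the case, no larger carton on a smaller one, ready for strapping, and leave the key standing upright in its wooden stand again.

Things in the scene. Friction and masses are not known exactly. Their poses are not given: they have to be found in the camera images.
- case: blue steel case fixed to the bench, 160 (x) x 260 (y) x 90 mm high, walls 4 mm, open on top; origin: centre of its underside; its x axis points to the hinge side (away from the robot), y along its length; black foam liner inside, its top 28 mm above the underside, inside 152 x 252 mm. The inside is empty at the start.
- lid (a joint): lid of the case, hinged on the far (+x) long rim; rad, 0 = shut, about 1.75 = open as found (leaning back a little past upright). A friction hinge: it stays where it is left above about 1.15 rad and sinks shut by its own weight below that; some 1.5 N at the free edge moves it.
- lid_hinge (a point): middle of the lid's hinge axis (axis along the case's y), 80 mm behind the case's centre, 90 mm above its underside; this frame swings with the lid
- lid_edge (a point): middle of the lid's free (front) edge, on its outer face, 160 mm from the hinge; lid 6 mm thick, its top 96.5 mm above the bench when shut; this frame swings with the lid
- pad (a point): centre of the top of the black ribbed rubber pad (76 x 130 mm, 3 mm thick, long side along the case's y) on the lid's outer face, where the column stands; with the lid shut it lies 22 mm behind the case's centre, its top 99.5 mm above the bench, and its x, y, z axes are those of the case
- lock (a joint): quarter-turn lock in the lid, 30 mm brass disc standing 10 mm above the lid, with a slot 6 mm wide, 6 mm deep and open at both ends; rad, 0 = unlocked (slot along the case's y), grows clockwise seen from above, 1.57 = seated at its stop (slot along the case's x); stiff by 0.08 N m, stays where it is left
- lock_slot (a point): centre of the slot's floor, on the lock's axis, 56 mm in front of the case's centre when shut (100 mm above the bench); z out of the lid, y along the slot, turns with the lock
- key: key, 98 mm long, standing blade down: steel blade 20 (y) x 3 (x) mm, round shank 20 mm across, red grip bar on top 60 (y) x 15 (x) x 26 (z) mm, centred 85 mm above the blade tip; origin: middle of the blade tip, z up along the shank; the bar is parallel to the blade; 0.11 kg. The blade has about 0.15 rad of play in the slot.
- key_stand: wooden stand fixed to the bench, 70 (x) x 110 (y) x 55 mm high, with one square hole for the key and two short bit handles, 23 mm high, at its +y end; origin: centre of its underside
- key_stand_hole0 (a point): centre of the mouth of the key's hole in the stand's top: 23.5 mm square, 45 mm deep; the key stands on its bottom, its bar then 27 to 53 mm above the stand
- roller_black: black feed roller standing on end, 40 mm across, 54 mm high, 0.16 kg; origin: centre of its underside. May be absent.
- roller_grey: grey feed roller standing on end, 40 mm across, 54 mm high, 0.16 kg; origin: centre of its underside. May be absent.
- carton_brown: brown closed carton with a yellow label, 66 (x) x 120 (y) x 81 (z) mm, up to 0.4 kg; origin: centre of its underside. The largest.
- carton_white: white closed carton with a brown tape strip, 61 (x) x 100 (y) x 51 (z) mm, up to 0.3 kg; origin: centre of its underside. The middle size. May be absent.
- carton_teal_a: turquoise closed carton, 56 (x) x 90 (y) x 40 (z) mm, up to 0.2 kg; origin: centre of its underside. The smallest size. May be absent.
- carton_teal_b: a second turquoise closed carton, exactly like the first, 56 (x) x 90 (y) x 40 (z) mm; either may lie above the other. May be absent.
Things that resemble listed ones, but are neither listed nor needed, are in the scene too. What is shaped like the key_stand but turquoise is not meant.

How it is judged:
On the way, in this order (a step that is already met when the one before it is completed fails the run):
1. every feed roller present lies in the case (x of roller_black in the frame of case between -0.078 and 0.078 m and y of roller_black in the frame of case between -0.128 and 0.128 m and z of roller_black in the frame of case between 0 and 0.06 m and x of roller_grey in the frame of case between -0.078 and 0.078 m and y of roller_grey in the frame of case between -0.128 and 0.128 m and z of roller_grey in the frame of case between 0 and 0.06 m and contact force between the fingers and roller_black below 0.3 N and contact force between the fingers and roller_grey below 0.3 N), for 0.2 s.
2. the lid is fully shut (0.03 rad) (value of joint lid below 0.03 rad), for 0.2 s.
3. the lock is turned to its seat (beyond 1.4 rad) with the lid shut (value of joint lock above 1.4 rad and value of joint lid below 0.03 rad), for 0.2 s.
4. all cartons present stand in a square column on the pad, larger below (x of carton_brown in the frame of pad between -0.012 and 0.012 m and y of carton_brown in the frame of pad between -0.012 and 0.012 m and z of each of carton_brown, carton_white, carton_teal_a, carton_teal_b in the frame of pad above -0.005 m and angle between the y axis of each of carton_brown, carton_white, carton_teal_a, carton_teal_b and the y axis of case, either way round below 0.12 rad and angle between each of carton_brown, carton_white, carton_teal_a, carton_teal_b's own z axis and vertical below 0.08 rad and linear speed of each of carton_brown, carton_white, carton_teal_a, carton_teal_b below 0.02 m/s and x of carton_white in the frame of pad between -0.012 and 0.012 m and y of carton_white in the frame of pad between -0.012 and 0.012 m and x of carton_teal_a in the frame of pad between -0.012 and 0.012 m and y of carton_teal_a in the frame of pad between -0.012 and 0.012 m and x of carton_teal_b in the frame of pad between -0.012 and 0.012 m and y of carton_teal_b in the frame of pad between -0.012 and 0.012 m and z of each of carton_white, carton_teal_a, carton_teal_b in the frame of carton_brown above 0.03 m and z of each of carton_teal_a, carton_teal_b in the frame of carton_white above 0.03 m and value of joint lid below 0.03 rad), for 0.3 s.
At the end, for the whole second after the job is handed in: Rollers in the case; lid within 0.03 rad of shut; lock past 1.4 rad; key in its hole (tilt under 0.15 rad, 30 mm deep); each carton present at rest, upright, centred on the pad to 12 mm in x and y, square to the case to 0.12 rad, none above a smaller one (all of step 4 and x of roller_black in the frame of case between -0.078 and 0.078 m and y of roller_black in the frame of case between -0.128 and 0.128 m and z of roller_black in the frame of case between 0 and 0.06 m and x of roller_grey in the frame of case between -0.078 and 0.078 m and y of roller_grey in the frame of case between -0.128 and 0.128 m and z of roller_grey in the frame of case between 0 and 0.06 m and value of joint lock above 1.4 rad and horizontal distance between key and key_stand_hole0 below 0.012 m and z of key in the frame of key_stand_hole0 below -0.03 m and angle between key's own z axis and vertical below 0.15 rad); the robot touches nothing.
It fails at once if the lock is worked with the fingers instead of the key (contact force between the fingers and lock above 1 N and value of joint lock between 0.3 and 1.35 rad).
Of roller_black, roller_grey only 1 to 2 are there at a start; the rules pass over those that are not, and their reading is None.
Of carton_white, carton_teal_a, carton_teal_b only 2 to 3 are there at a start; the rules pass over those that are not, and their reading is None.
At some moment in a run one of carton_brown may be knocked a few centimetres aside while the robot is not near it.
It also fails if it takes over 210 s, if anything falls off the work surface, if the arm or the gripper's body presses on something with over 40 N, if the wrist force passes 120 N, or if a joint passes its speed limit or range.

## Robot

A 6-joint arm with a two-finger parallel gripper is mounted at the origin on a cart in front of the work surface, level with it; the furniture and walls round the work are solid. World frame = base frame: x ahead of the robot, y to its left, z up, the work surface at z = 0. Lengths are in m, angles in rad, forces in N, time in s.
With the tool pointing down it reaches from about 0.25 to 0.725 m from the base axis. Payload 4 kg.
Tool frame: the origin (TCP) lies on the centre line of the jaws, within the pads' length; the fingertips stand ahead of it and the grasp point (between the pads) lies 11 mm behind it (bot.tip_extent is the z of the fingertips in the tool frame, in m); z points along the fingers, y is the direction in which the jaws open and shut (so a half turn about z gives the same grasp; the last joint's range is limited). The gripper opens to 85 mm and grips with 20 to 120 N. Pads are 22 mm wide; open, the fingers measure 114 mm over their backs; the gripper's body (76 mm by 85 mm) begins 54 mm behind the grasp point. The pads swing forward as they close: fully open they stand 13 mm farther back than shut.
Start: joints at [-1.318, 0.241, 0.005, 1.335, 0, 1.571], TCP at [0.125, -0.484, 0.239] pointing down, gripper open.
Joint ranges: [-2.72, 2.72], [-1.05, 1.87], [-1.09, 1.28], [-1.99, 2.15], [-1.42, 1.44], [-3.14, 3.14]. Speed limits (rad/s): [2.79, 2.79, 3.14, 3.14, 3.14, 3.14].

## Interface

Orientations are given as a unit quaternion [x, y, z, w].
In Python, from workcell import bot gives the robot as it stands.
- The arm moves only by the shell command python3 -m jog 'ROWS'. ROWS is JSON, a list that holds one entry, the list of rows, each a list of 7 numbers: the shift along the world's x, y, z in m, then the turn, a rotation vector about the world's x, y, z in degrees, then the closure in counts, from 0 (fully open) to 255 (shut). In form: [[[tx, ty, tz, ax, ay, az, fingers], ...]]. A call has 1 to 10 rows; each row is the pose to reach, as a shift and turn from the pose commanded when the call began; what a row does not reach only later rows make up. A row lasts 1/12 s, in which the tool goes at most 41.7 mm and 7.16 degrees, less where a joint would pass 70% of its speed; a pose out of reach is approached as far as the arm can. A call with a gripper value outside its range is refused whole. The fingers move at their own pace and stop on an object; the grip force is fixed at half the most. Time passes only in rows, so rows that repeat a pose let the fingers close. It gives the time, the measured TCP pose, the force and the opening at its end, in the units of the state.
- bot.get_obs(): the state, without advancing time (a new reading comes with each control period).
- bot.camera(name): name is "scene" or "top" or "wrist"; returns the picture (480x640x3 uint8, blue, green, red); there is no depth.
- bot.camera_model(name): a dict with "K" (3x3 intrinsics, pixels), "k1" (the pictures are not rectified: a ray, as slopes to the right and down, at radius r is drawn at 1 + k1 r^2 times it, then the intrinsics apply), "T" (4x4, takes a point from camera to world coordinates). Camera axes: x right, y down, z forward; pixel columns grow to the right and rows downward; lengths in m; the calibration is good to about 2 mm. A picture is of the moment at which its call begins: read the wrist's pose just before it. camera_model takes no time and is no camera call; for the wrist camera it gives the pose at the moment of the call.
- bot.job_done(): hands the job in, once; it reports no verdict.
The state is a dict: "clock": time; "joint_pos": joint angles; "joint_vel": joint speeds; "tau": joint torques, N m; "eef_pos": TCP position; "tool_rot": TCP orientation; "ft_force": force on the tool from outside, world axes, zero at the start; "ft_torque": the same for the moment, N m; "grip_width": finger opening in m.
Only numpy, scipy, OpenCV 4.12 (cv2) and the standard library are available. Lean on these libraries where they do the work, as an engineer would, in place of code of your own. Each camera call takes 0.05 s, during which the arm holds its last target. There are 200 camera calls.

## Working session

There is one attempt and no reset: what is moved stays moved. The work goes in short steps, Python scripts to look and compute and a shell command to move; the robot and the scene stay as the last step left them, time stands still between calls to the robot, and variables do not carry over. Pictures are saved under pics/ and viewed, about 12 in all and at most 16, crops included, and the job is handed in when it is done.

```bash
mkdir -p pics; ls; python3 - <<'E'
from workcell import bot
import cv2
for n in("scene","top"):
    im=bot.camera(n); cv2.imwrite(f"pics/{n}0.png",im); m=bot.camera_model(n); print(n,m["K"],m["k1"],m["T"])
print(bot.get_obs(),bot.tip_extent)
E
```

```text
pics
scene [[482.90955945   0.         311.50391991]
 [  0.         482.90955945 242.98631945]
 [  0.           0.           1.        ]] -0.007327651078892219 [[-0.62655706 -0.5137702   0.58606009 -0.30518701]
 [-0.77909972  0.43288892 -0.45344327  0.42206808]
 [-0.02073328 -0.74070734 -0.67150783  1.03947034]
 [ 0.          0.          0.          1.        ]]
top [[617.78143201   0.         327.11509408]
 [  0.         617.78143201 237.33441764]
 [  0.           0.           1.        ]] -0.16169236977664408 [[ 0.01724387 -0.99501956  0.09817705  0.3276647 ]
 [-0.99981984 -0.01793905 -0.00620252 -0.20381559]
 [ 0.00793284 -0.0980524  -0.99514964  2.12764014]
 [ 0.          0.          0.          1.        ]]
{'clock': 0.1, 'joint_pos': array([-1.31797136e+00,  2.41349066e-01,  3.85541070e-03,  1.33521375e+00,
       -3.10445697e-05,  1.57080766e+00]), 'joint_vel': array([ 0.00109639, -0.00220232,  0.00365027, -0.00015863, -0.00045546,
        0.00112404]), 'tau': array([-3.63467861e-04, -3.73137081e+01,  2.53010058e+01,  1.08477779e-02,
       -1.20546529e-04, -1.37190685e-06]), 'eef_pos': array([ 0.12492163, -0.48356698,  0.23849492]), 'tool_rot': array([ 9.92020836e-01,  1.26070408e-01, -1.35874558e-04, -9.45957959e-04]), 'ft_force': array([ 0.53813521,  0.85363268, -0.22154459]), 'ft_torque': array([-0.00121635, -0.0091188 , -0.00678773]), 'grip_width': 0.0856832250321699} 0.008
```

View pics/scene0.png

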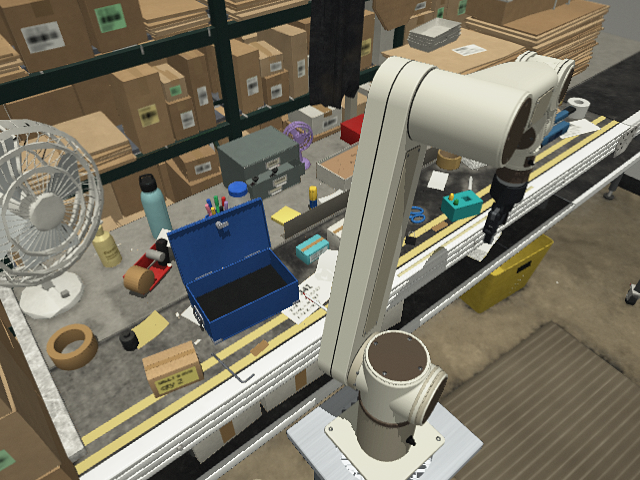

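View pics/top0.png

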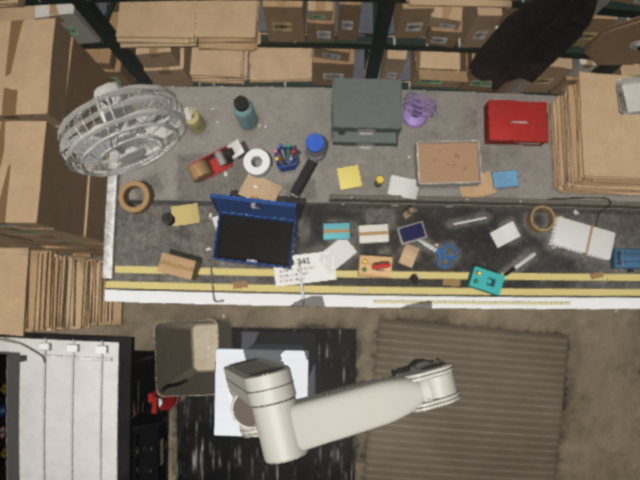

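```bash
python3 - <<'E'
import cv2
t=cv2.imread("pics/top0.png"); s=cv2.imread("pics/scene0.png")
a=cv2.resize(t[190:300,140:300],(800,550),interpolation=cv2.INTER_CUBIC)
a=cv2.resize(t[205:300,150:540],(800,195),interpolation=cv2.INTER_CUBIC)
b=cv2.resize(s[170:400,60:340],(493,405),interpolation=cv2.INTER_CUBIC)
c=cv2.resize(s[170:260,390:500],(307,251),interpolation=cv2.INTER_CUBIC)
import numpy as np
o=np.zeros((600,800,3),np.uint8);o[:195]=a;o[195:600,:493]=b;o[195:446,493:800]=c
cv2.imwrite("pics/crop1.png",o)
E
```

```text
(no output)
```

View pics/crop1.png

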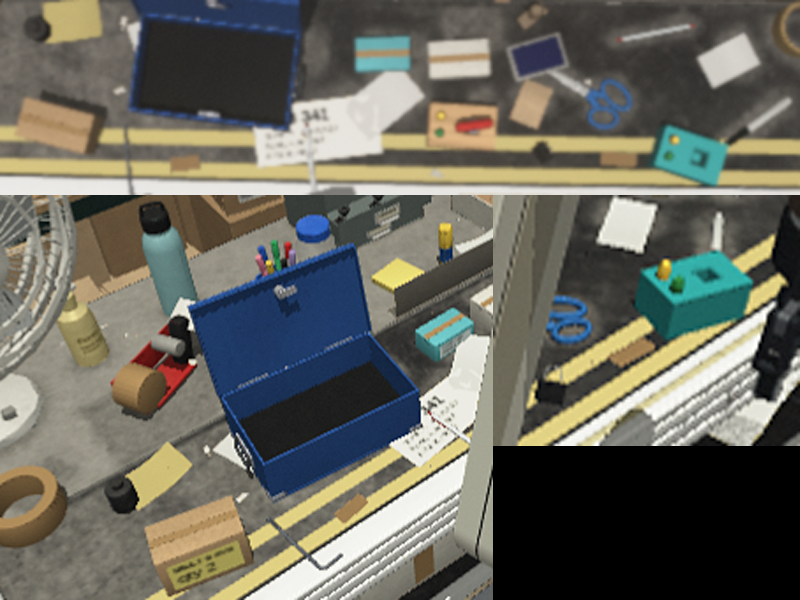

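```bash
cat > h.py <<'E'
from workcell import bot
import numpy as np, cv2
from scipy.spatial.transform import Rotation as R
from scipy.optimize import least_squares
def ray(m,uv):
    K=m["K"]; p=np.array([(uv[0]-K[0,2])/K[0,0],(uv[1]-K[1,2])/K[1,1]]); q=p.copy()
    for _ in range(20): q=p/(1+m["k1"]*(q@q))
    T=np.array(m["T"]); return T[:3,3],T[:3,:3]@np.array([q[0],q[1],1.])
def onz(m,uv,z):
    o,d=ray(m,uv); return o+d*(z-o[2])/d[2]
def proj(m,P):
    P=np.atleast_2d(P); T=np.array(m["T"]); c=(P-T[:3,3])@T[:3,:3]; q=c[:,:2]/c[:,2:]
    q=q*(1+m["k1"]*(q**2).sum(1))[:,None]; K=m["K"]; return q*[K[0,0],K[1,1]]+K[:2,2]
def tri(obs):
    A=0;b=0
    for m,uv in obs:
        o,d=ray(m,uv); d=d/np.linalg.norm(d); M=np.eye(3)-np.outer(d,d); A=A+M; b=b+M@o
    return np.linalg.solve(A,b)
def fitbox(obs,x0,h,sz):
    """obs: list of (model, uv, (sx,sy,top)) corners of box; fit x,y,yaw,ztop"""
    def f(p):
        r=[]
        for m,uv,(sx,sy) in obs:
            c,s=np.cos(p[2]),np.sin(p[2]); a=sx*sz[0]/2;b=sy*sz[1]/2
            r+=list((proj(m,[p[0]+c*a-s*b,p[1]+s*a+c*b,p[3]])[0]-uv))
        return r
    s=least_squares(f,list(x0)+[h],loss='soft_l1'); return s.x,np.sqrt(np.mean(np.square(f(s.x))))
def snap(n,f):
    import pickle
    m=bot.camera_model(n); im=bot.camera(n); cv2.imwrite(f"pics/{f}.png",im); pickle.dump(m,open(f"pics/{f}.pkl","wb")); return m,im
def load(f):
    import pickle
    return pickle.load(open(f"pics/{f}.pkl","rb"))
E
python3 - <<'E'
from h import *
import pickle
for n in("top","scene","wrist"):
    m=bot.camera_model(n); pickle.dump(m,open(f"pics/{n}0.pkl","wb"))
m=load("top0")
for k,uv,z in[("case",(255,240),.03),("black",(168,218),.054),("brown",(179,265),.08),("teal",(337,231),.04),("white",(374,233),.05),("stand",(376,265),.055),("key",(381,266),.1),("decoystand",(487,280),.055),("nut",(413,279),.02)]: print(k,onz(m,uv,z).round(3))
w=bot.camera_model("wrist"); o=bot.get_obs(); Rt=R.from_quat(o["tool_rot"]).as_matrix(); T=np.array(w["T"])
print(w["K"],w["k1"]); print((Rt.T@(T[:3,3]-o["eef_pos"])).round(3)); print((Rt.T@T[:3,:3]).round(3)); print(Rt.round(2))
E
```

```text
case [0.521 0.029 0.03 ]
black [0.589 0.328 0.054]
brown [0.428 0.277 0.08 ]
teal [ 0.556 -0.25   0.04 ]
white [ 0.55  -0.375  0.05 ]
stand [ 0.442 -0.383  0.055]
key [ 0.436 -0.395  0.1  ]
decoystand [ 0.396 -0.762  0.055]
nut [ 0.398 -0.513  0.02 ]
[[411.87504243   0.         313.39295308]
 [  0.         411.87504243 243.50418876]
 [  0.           0.           1.        ]] 0.011839567549959261
[ 0.073  0.    -0.137]
[[-0.001 -0.958 -0.287]
 [ 1.    -0.001 -0.   ]
 [-0.    -0.287  0.958]]
[[ 0.97  0.25 -0.  ]
 [ 0.25 -0.97  0.  ]
 [-0.   -0.   -1.  ]]
```

```bash
python3 -m jog '[[[0.275,0.164,0.12,0,0,-14.5,0],[0.275,0.164,0.12,0,0,-14.5,0],[0.275,0.164,0.12,0,0,-14.5,0],[0.275,0.164,0.12,0,0,-14.5,0],[0.275,0.164,0.12,0,0,-14.5,0],[0.275,0.164,0.12,0,0,-14.5,0],[0.275,0.164,0.12,0,0,-14.5,0],[0.275,0.164,0.12,0,0,-14.5,0],[0.275,0.164,0.12,0,0,-14.5,0],[0.275,0.164,0.12,0,0,-14.5,0]]]'
python3 -c "
from h import *
snap('wrist','w1')"
python3 -m jog '[[[0,0.2,0,0,0,0,0],[0,0.2,0,0,0,0,0],[0,0.2,0,0,0,0,0],[0,0.2,0,0,0,0,0],[0,0.2,0,0,0,0,0],[0,0.2,0,0,0,0,0],[0,0.2,0,0,0,0,0]]]'
python3 -c "
from h import *
snap('wrist','w2')"
python3 -m jog '[[[0,0.3,0,0,0,0,0],[0,0.3,0,0,0,0,0],[0,0.3,0,0,0,0,0],[0,0.3,0,0,0,0,0],[0,0.3,0,0,0,0,0],[0,0.3,0,0,0,0,0],[0,0.3,0,0,0,0,0],[0,0.3,0,0,0,0,0],[0,0.3,0,0,0,0,0]]]'
python3 -c "
from h import *
snap('wrist','w3')
a=[cv2.imread(f'pics/w{i}.png') for i in(1,2)]
print(bot.get_obs()['ft_force'])"
```

```text
clock: 0.93
eef_pos: [0.4034, -0.3183, 0.3601]
tool_rot: [1.0, 0.003, 0.001, 0.0]
ft_force: [-0.1, 0.8, -1.3]
grip_width: 0.0855
clock: 1.57
eef_pos: [0.399, -0.1195, 0.3589]
tool_rot: [1.0, 0.001, -0.0, 0.0]
ft_force: [0.6, 0.0, -0.7]
grip_width: 0.0857
clock: 2.37
eef_pos: [0.4057, 0.0271, 0.3591]
tool_rot: [1.0, 0.022, -0.001, -0.016]
ft_force: [0.5, -0.4, -0.3]
grip_width: 0.0851
[ 0.18155452 -0.56083785  0.30289934]
```

View pics/w1.png

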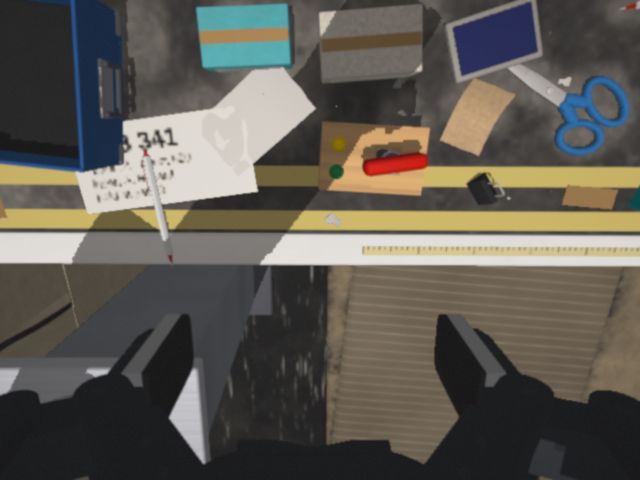

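View pics/w2.png

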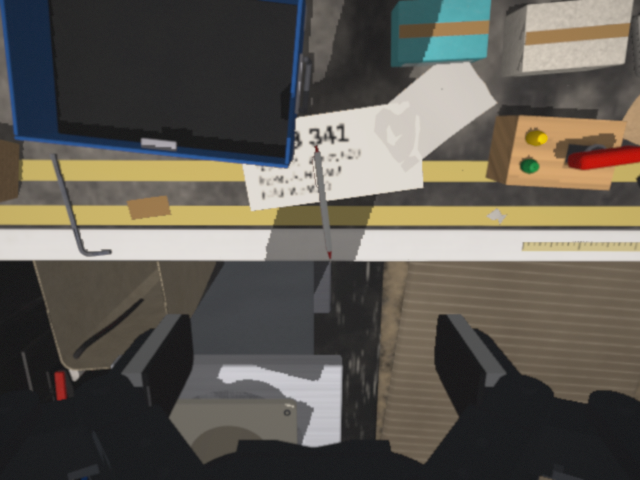

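View pics/w3.png

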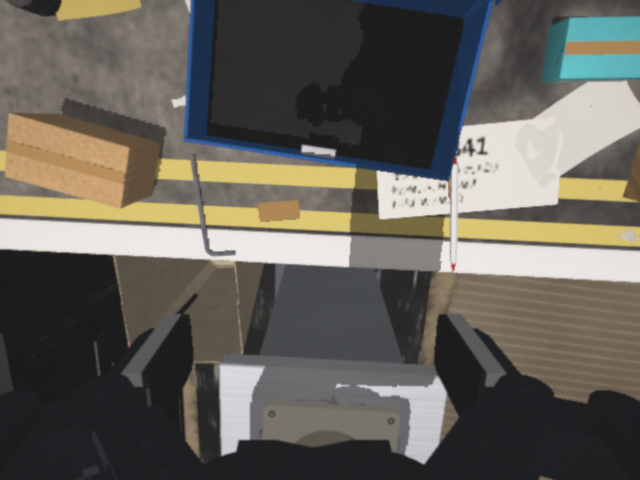

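```bash
python3 - <<'E'
from h import *
m1,m2,m3=[load(f"w{i}") for i in(1,2,3)]
t0,s0=load("top0"),load("scene0")
L=tri([(m2,(13,136)),(m3,(187,138))]);Rr=tri([(m2,(291,165)),(m3,(446,178))]); print("front rim L,R",L.round(4),Rr.round(4),np.linalg.norm(L-Rr))
d=(L-Rr)[:2]; print("yaw of y axis",np.degrees(np.arctan2(-d[0],d[1])))
print("bar",tri([(m1,(396,164)),(t0,(381,266))]).round(4))
print("teal taperight",tri([(m1,(291,36)),(m2,(489,29))]).round(4),"left",tri([(m1,(202,39)),(m2,(400,32))]).round(4))
print("white tape right",tri([(m1,(423,41)),(m2,(627,33))]).round(4),"left",tri([(m1,(323,47)),(m2,(524,40))]).round(4))
for n,a,b in[("bitY",(339,144),(538,138)),("bitG",(336,171),(530,165)),("standTL",(321,122),(520,116)),("standBL",(319,191),(508,187)),("key right end",(428,160),None)]:
    if b: print(n,tri([(m1,a),(m2,b)]).round(4))
print("roller",tri([(t0,(168,218)),(s0,(128,336))]).round(3))
print(bot.get_obs()["eef_pos"],R.from_quat(bot.get_obs()["tool_rot"]).as_rotvec(degrees=True),bot.get_obs()["joint_pos"])
E
```

```text
front rim L,R [0.4572 0.1558 0.103 ] [ 0.4283 -0.0968  0.0727] 0.25605980417897206
yaw of y axis -6.533455189273773
bar [ 0.4369 -0.3965  0.0963]
teal taperight [ 0.5588 -0.295   0.0371] left [ 0.5553 -0.2057  0.0402]
white tape right [ 0.553  -0.4265  0.0462] left [ 0.5473 -0.3272  0.0461]
bitY [ 0.4546 -0.3439  0.0693]
bitG [ 0.4275 -0.3416  0.0664]
standTL [ 0.4757 -0.3256  0.0636]
standBL [ 0.4051 -0.3243  0.0621]
roller [0.59  0.331 0.043]
[0.4057371  0.0272838  0.35918458] [-1.78082697e+02 -3.95159383e+00  1.50720994e-01] [0.04336549 0.03260809 0.06887987 1.60806777 0.03272555 3.14056975]
```

```bash
python3 -m jog '[[[0.04,0.08,0.02,0,0,71,0],[0.04,0.08,0.02,0,0,71,0],[0.04,0.08,0.02,0,0,71,0],[0.04,0.08,0.02,0,0,71,0],[0.04,0.08,0.02,0,0,71,0],[0.04,0.08,0.02,0,0,71,0],[0.04,0.08,0.02,0,0,71,0],[0.04,0.08,0.02,0,0,71,0],[0.04,0.08,0.02,0,0,71,0],[0.04,0.08,0.02,0,0,71,0]]]'
python3 -m jog '[[[0,0,0,0,0,71,0],[0,0,0,0,0,71,0],[0,0,0,0,0,71,0],[0,0,0,0,0,71,0],[0,0,0,0,0,71,0],[0,0,0,0,0,71,0],[0,0,0,0,0,71,0],[0,0,0,0,0,71,0],[0,0,0,0,0,71,0],[0,0,0,0,0,71,0]]]'
python3 -m jog '[[[0,0,0,0,0,36,0],[0,0,0,0,0,36,0],[0,0,0,0,0,36,0],[0,0,0,0,0,36,0],[0,0,0,0,0,36,0],[0,0,0,0,0,36,0],[0,0,0,0,0,36,0]]]'
python3 -c "
from h import *
snap('wrist','w4')"
python3 -m jog '[[[0.03,0.14,0.0,0,0,0,0],[0.03,0.14,0,0,0,0,0],[0.03,0.14,0,0,0,0,0],[0.03,0.14,0,0,0,0,0],[0.03,0.14,0,0,0,0,0],[0.03,0.14,0,0,0,0,0],[0.03,0.14,0,0,0,0,0]]]'
python3 -c "
from h import *
snap('wrist','w5')
print(bot.get_obs()['joint_pos'])"
```

```text
clock: 3.25
eef_pos: [0.4457, 0.1076, 0.3793]
tool_rot: [0.799, 0.601, -0.01, -0.013]
ft_force: [-0.2, -0.4, 0.2]
grip_width: 0.0854
clock: 4.08
eef_pos: [0.4457, 0.1076, 0.3793]
tool_rot: [0.301, 0.953, -0.016, -0.005]
ft_force: [-0.2, -0.4, 0.5]
grip_width: 0.0851
clock: 4.67
eef_pos: [0.4455, 0.1078, 0.3794]
tool_rot: [-0.004, 1.0, -0.017, 0.0]
ft_force: [0.8, 0.2, 0.9]
grip_width: 0.0855
clock: 5.3
eef_pos: [0.4754, 0.2478, 0.3792]
tool_rot: [-0.005, 1.0, -0.017, 0.0]
ft_force: [0.4, -0.5, 0.5]
grip_width: 0.0854
[ 0.49636201  0.32206944  0.47525394  1.73892092 -0.02995773  0.48659237]
```

View pics/w4.png

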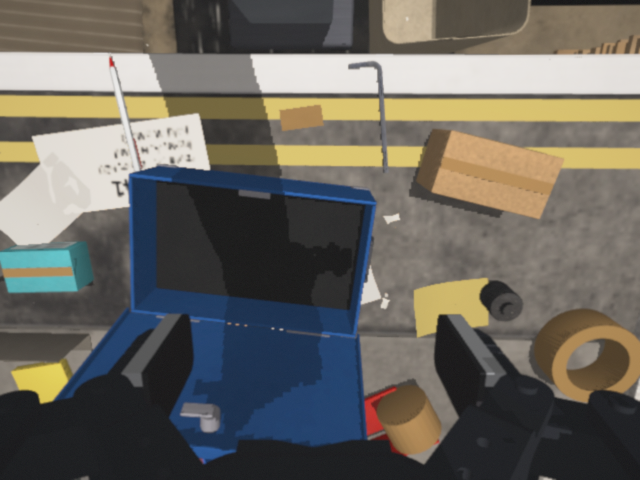

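View pics/w5.png

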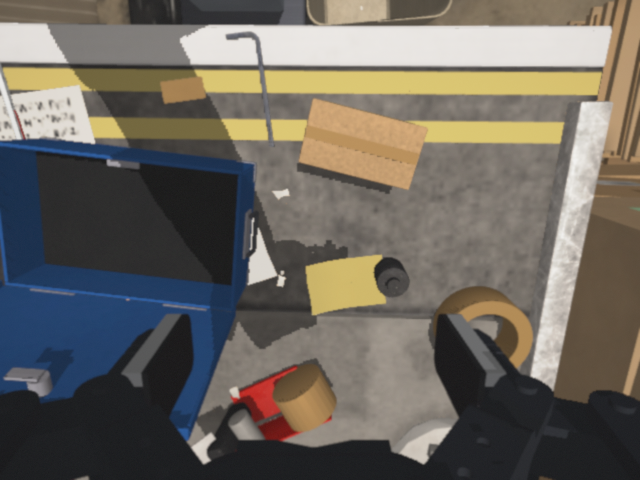

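```bash
python3 - <<'E'
from h import *
m4,m5=load("w4"),load("w5"); t0,s0=load("top0"),load("scene0")
r=tri([(m4,(509,305)),(m5,(394,282))]); print("roller top",r.round(4))
print("size px scale: mm/px w5",np.linalg.norm(onz(m5,(379,282),r[2])-onz(m5,(409,282),r[2])))
c=[(m4,(132,172),(-1,-1)),(m4,(376,201),(-1,1)),(m5,(255,166),(-1,1)),(m4,(358,335),(1,1)),(m5,(240,303),(1,1))]
print("case",fitbox(c,(.52,.03,-.11),.09,(.16,.26)))
print(fitbox(c+[(load("w2"),(13,136),(-1,1)),(load("w3"),(187,138),(-1,1)),(load("w2"),(291,165),(-1,-1)),(load("w3"),(446,178),(-1,-1))],(.52,.03,-.11),.09,(.16,.26)))
b=[(m4,(449,130),(-1,-1)),(m4,(562,157),(-1,1)),(m4,(541,218),(1,1)),(m4,(436,187),(1,-1)),(m5,(317,100),(-1,-1)),(m5,(427,126),(-1,1)),(m5,(408,188),(1,1)),(m5,(300,160),(1,-1))]
print("brown",fitbox(b,(.43,.28,-.2),.08,(.066,.12)))
im=cv2.imread("pics/w5.png")[225:345,330:460]; cv2.imwrite("pics/rol.png",cv2.resize(im,(520,480),interpolation=cv2.INTER_CUBIC))
E
```

```text
roller top [0.5877 0.335  0.0503]
size px scale: mm/px w5 0.035889402686837636
case (array([ 0.51892851,  0.02918822, -0.08745688,  0.081505  ]), np.float64(3.7971268997440957))
(array([ 0.52157904,  0.02811666, -0.09649931,  0.08202646]), np.float64(3.6785582294316237))
brown (array([ 0.42681292,  0.2892084 , -0.22724273,  0.0706063 ]), np.float64(2.310846728849387))
```

View pics/rol.png

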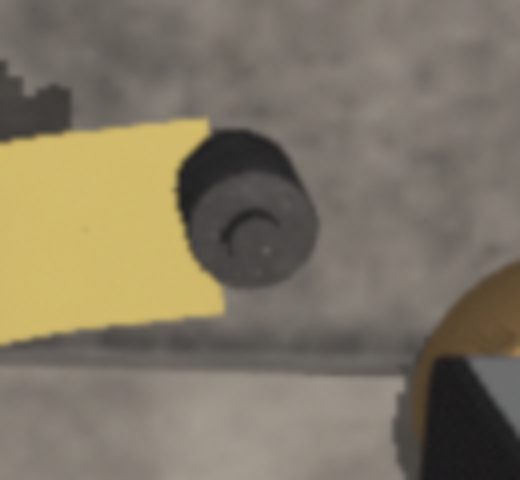

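```bash
python3 -m jog '[[[0.113,0.086,-0.25,1.95,0,0,0],[0.113,0.086,-0.25,1.95,0,0,0],[0.113,0.086,-0.25,1.95,0,0,0],[0.113,0.086,-0.25,1.95,0,0,0],[0.113,0.086,-0.25,1.95,0,0,0],[0.113,0.086,-0.25,1.95,0,0,0],[0.113,0.086,-0.25,1.95,0,0,0],[0.113,0.086,-0.25,1.95,0,0,0],[0.113,0.086,-0.25,1.95,0,0,0]]]'
python3 - <<'E'
from h import *
m,im=snap('wrist','w6')
g=cv2.cvtColor(im,cv2.COLOR_BGR2GRAY)
p=proj(m,[0.588,.334,.054])[0]; print(p, [proj(m,[0.588+a,.334+b,.054])[0].round() for a,b in((.02,0),(0,.02))])
o=bot.get_obs(); print(o['eef_pos'],o['tool_rot'])
E
```

```text
clock: 6.1
eef_pos: [0.5871, 0.3321, 0.1254]
tool_rot: [-0.005, 1.0, -0.002, -0.003]
ft_force: [0.2, 0.0, -0.2]
grip_width: 0.0853
[317.3277075  264.50841422] [array([317., 299.]), array([355., 265.])]
[0.58829702 0.33290944 0.12896422] [-4.99860974e-03  9.99987458e-01 -1.06435300e-04 -2.94630683e-04]
```

View pics/w6.png

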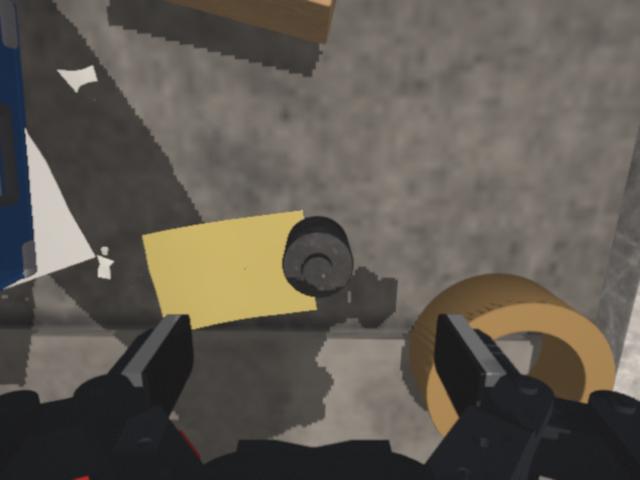

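```bash
python3 -m jog '[[[0,0.001,-0.02,0,0,0,80],[0,0.001,-0.04,0,0,0,80],[0,0.001,-0.04,0,0,0,80],[0,0.001,-0.07,0,0,0,80],[0,0.001,-0.099,0,0,0,80],[0,0.001,-0.099,0,0,0,80],[0,0.001,-0.099,0,0,0,80]]]'
python3 -m jog '[[[0,0,0,0,0,0,255],[0,0,0,0,0,0,255],[0,0,0,0,0,0,255],[0,0,0,0,0,0,255],[0,0,0,0,0,0,255],[0,0,0,0,0,0,255]]]'
python3 -m jog '[[[0,0,0.03,0,0,0,255],[0,0,0.13,0,0,0,255],[0,0,0.13,0,0,0,255],[0,0,0.13,0,0,0,255],[0,0,0.13,0,0,0,255]]]'
```

```text
clock: 6.73
eef_pos: [0.5881, 0.3347, 0.032]
tool_rot: [-0.006, 1.0, 0.0, 0.0]
ft_force: [0.5, -0.6, 0.6]
grip_width: 0.0587
clock: 7.23
eef_pos: [0.5906, 0.3361, 0.0347]
tool_rot: [-0.006, 1.0, 0.002, 0.003]
ft_force: [-1.2, -1.0, 7.4]
grip_width: 0.0376
clock: 7.65
eef_pos: [0.5921, 0.3376, 0.1696]
tool_rot: [-0.006, 1.0, 0.004, 0.007]
ft_force: [1.4, 0.5, -1.0]
grip_width: 0.0371
```

```bash
python3 -m jog '[[[-0.04,-0.01,0,0,0,0,255],[-0.08,-0.03,0,0,0,0,255],[-0.08,-0.3,0,0,0,0,255],[-0.08,-0.3,0,0,0,0,255],[-0.08,-0.3,0,0,0,0,255],[-0.08,-0.3,0,0,0,0,255],[-0.08,-0.3,0,0,0,0,255],[-0.08,-0.3,0,0,0,0,255],[-0.08,-0.3,0,0,0,0,255],[-0.08,-0.3,0,0,0,0,255]]]'
python3 -m jog '[[[0,0,-0.04,0,0,0,255],[0,0,-0.08,0,0,0,255],[0,0,-0.103,0,0,0,255],[0,0,-0.103,0,0,0,255],[0,0,-0.103,0,0,0,255]]]'
```

```text
clock: 8.48
eef_pos: [0.5077, 0.031, 0.1604]
tool_rot: [-0.003, 1.0, -0.0, 0.0]
ft_force: [0.5, 0.4, -1.8]
grip_width: 0.0373
clock: 8.9
eef_pos: [0.5082, 0.0359, 0.057]
tool_rot: [-0.006, 1.0, 0.001, 0.0]
ft_force: [0.4, 0.3, -1.3]
grip_width: 0.0373
```

```bash
python3 -m jog '[[[0,0,0,0,0,0,60],[0,0,0,0,0,0,60],[0,0,0,0,0,0,60],[0,0,0.03,0,0,0,60],[0,0,0.3,0,0,0,60],[0,0,0.3,0,0,0,60],[0,0,0.3,0,0,0,60],[0,0,0.3,0,0,0,60],[0,0,0.3,0,0,0,60],[0,0,0.3,0,0,0,60]]]'
python3 -m jog '[[[0,0,0,0,0,0,60],[0,0,0,0,0,0,60],[0,0,0,0,0,0,60]]]'
python3 - <<'E'
from h import *
snap('wrist','w7')
E
python3 -m jog '[[[0.165,-0.018,0,0,0,0,255],[0.165,-0.018,0,0,0,0,255],[0.165,-0.018,0,0,0,0,255],[0.165,-0.018,0,0,0,0,255],[0.165,-0.018,0,0,0,0,255],[0.165,-0.018,0,0,0,0,255],[0.165,-0.018,0,0,0,0,255]]]'
```

```text
clock: 9.73
eef_pos: [0.5079, 0.0356, 0.34]
tool_rot: [-0.006, 1.0, 0.001, 0.001]
ft_force: [1.8, 0.2, -0.2]
grip_width: 0.0655
clock: 9.98
eef_pos: [0.5084, 0.0356, 0.3374]
tool_rot: [-0.006, 1.0, 0.001, 0.001]
ft_force: [-0.3, 0.1, -0.9]
grip_width: 0.0657
clock: 10.62
eef_pos: [0.6728, 0.0174, 0.3339]
tool_rot: [-0.006, 1.0, 0.0, -0.003]
ft_force: [-0.1, 0.2, 0.5]
grip_width: 0.0
```

View pics/w7.png

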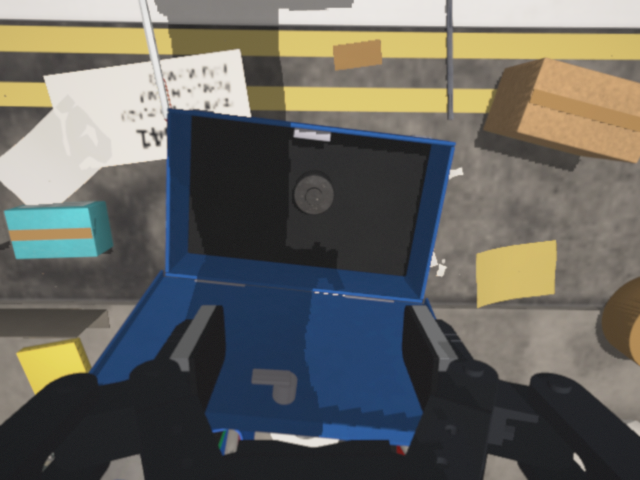

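```bash
python3 - <<'E'
from h import *
m=load("w7");m4,m5=load("w4"),load("w5")
c=[(m,(168,110),(-1,-1)),(m,(454,143),(-1,1)),(m,(425,302),(1,1)),(m,(166,276),(1,-1))]
print(fitbox(c,(.52,.03,-.1),.09,(.16,.26)))
c+=[(m4,(132,172),(-1,-1)),(m4,(376,201),(-1,1)),(m5,(255,166),(-1,1)),(m4,(358,335),(1,1)),(m5,(240,303),(1,1))]
c+=[(load("w2"),(13,136),(-1,1)),(load("w3"),(187,138),(-1,1)),(load("w2"),(291,165),(-1,-1)),(load("w3"),(446,178),(-1,-1))]
print(fitbox(c,(.52,.03,-.1),.09,(.16,.26)))
print("lid edge",onz(m,(390,437),.247), onz(load("top0"),(219,198),.247),onz(load("top0"),(296,207),.247))
E
```

```text
(array([ 0.52138989,  0.02678845, -0.09789675,  0.08681289]), np.float64(1.145037907221782))
(array([ 0.52163711,  0.02785707, -0.09672469,  0.08400096]), np.float64(3.2985634529882466))
lid edge [0.6382079  0.08836049 0.247     ] [0.62935341 0.12077913 0.247     ] [ 0.60519548 -0.11825039  0.247     ]
```

```bash
python3 -m jog '[[[0,0,-0.04,0,0,0,255],[0,0,-0.08,0,0,0,255],[0,0,-0.109,0,0,0,255],[0,0,-0.109,0,0,0,255]]]'
python3 -m jog '[[[-0.02,0.002,0,0,0,0,255],[-0.04,0.004,0,0,0,0,255],[-0.05,0.005,0,0,0,0,255],[-0.06,0.006,0,0,0,0,255],[-0.07,0.007,0,0,0,0,255],[-0.08,0.008,0,0,0,0,255],[-0.09,0.009,0,0,0,0,255],[-0.1,0.01,0,0,0,0,255],[-0.11,0.011,0,0,0,0,255],[-0.12,0.012,0,0,0,0,255]]]'
python3 -m jog '[[[-0.015,0.001,0,0,0,0,255],[-0.03,0.003,0,0,0,0,255],[-0.045,0.004,0,0,0,0,255],[-0.06,0.006,0,0,0,0,255],[-0.06,0.006,0,0,0,0,255]]]'
```

```text
clock: 10.95
eef_pos: [0.6667, 0.0176, 0.2221]
tool_rot: [-0.006, 1.0, 0.0, -0.007]
ft_force: [-0.6, 0.6, -1.5]
grip_width: -0.0002
clock: 11.78
eef_pos: [0.553, 0.0297, 0.2327]
tool_rot: [-0.006, 1.0, 0.001, 0.004]
ft_force: [0.6, -0.0, 0.4]
grip_width: 0.0002
clock: 12.2
eef_pos: [0.4908, 0.0358, 0.2323]
tool_rot: [-0.006, 1.0, 0.001, 0.002]
ft_force: [-0.2, 0.2, -0.5]
grip_width: -0.0
```

```bash
python3 -m jog '[[[-0.04,0,0.12,0,0,0,255],[-0.04,0,0.12,0,0,0,255],[-0.04,0,0.12,0,0,0,255],[-0.04,0,0.12,0,0,0,255],[-0.04,0,0.12,0,0,0,255],[-0.04,0,0.12,0,0,0,255],[-0.04,0,0.12,0,0,0,255],[-0.04,0,0.12,0,0,0,255]]]'
python3 - <<'E'
from h import *
snap('wrist','w8')
E
```

```text
clock: 12.87
eef_pos: [0.4529, 0.0354, 0.3473]
tool_rot: [-0.006, 1.0, 0.0, -0.0]
ft_force: [0.3, 0.3, 0.1]
grip_width: -0.0
```

View pics/w8.png

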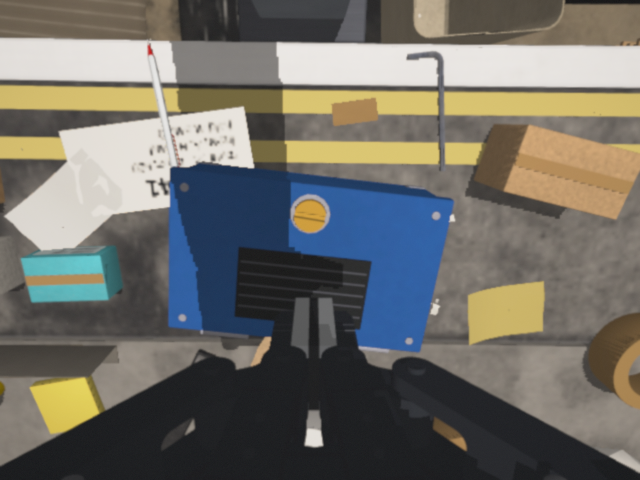

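```bash
python3 - <<'E'
from h import *
m=load("w8"); sz=(.16,.26)
pts=[((172,167),(-1,-1)),((452,200),(-1,1)),((419,351),(1,1)),((170,327),(1,-1))]
c=[(m,a,b) for a,b in pts]
x,e=fitbox(c,(.52,.03,-.1),.0965,sz); print(x,e)
def f(p):
    c,s=np.cos(p[2]),np.sin(p[2]); r=[]
    for (u,(a,b),z) in [(p_,(q[0]*.08,q[1]*.13),.0965) for p_,q in pts]+[((310,213),(-.056,0),.105),((238,248),(.022-.038,-.065),.0995),((371,262),(.022-.038,.065),.0995)]:
        r+=list(proj(m,[p[0]+c*a-s*b,p[1]+s*a+c*b,z])[0]-u)
    return r
s=least_squares(f,[.52,.03,-.1]); print(s.x,np.array(f(s.x)).round(1))
x=s.x;c_,s_=np.cos(x[2]),np.sin(x[2])
for n,a,b in[("lock",-.056,0),("pad",.022,0),("press",-.06,.06)]: print(n,x[0]+c_*a-s_*b,x[1]+s_*a+c_*b)
print("lock px->",onz(m,(310,213),.106))
E
```

```text
[ 0.51646902  0.02732974 -0.10328156  0.10371364] 0.8300751621880751
[ 0.5199234   0.02679179 -0.10222244] [ 2.1  4.1 -3.5  2.3 -1.5 -1.1  1.5 -1.9  0.   0.6  1.2 -3.1  0.1 -2.8]
lock 0.46421573276212147 0.03250628034068896
pad 0.5418085598410212 0.024546808881856983
press 0.46635928377768965 0.09260124842491092
lock px-> [0.46339025 0.03250199 0.106     ]
```

```bash
python3 -m jog '[[[0.013,0.057,-0.05,0,0,0,255],[0.013,0.057,-0.1,0,0,0,255],[0.013,0.057,-0.15,0,0,0,255],[0.013,0.057,-0.2,0,0,0,255],[0.013,0.057,-0.228,0,0,0,255],[0.013,0.057,-0.228,0,0,0,255],[0.013,0.057,-0.232,0,0,0,255],[0.013,0.057,-0.236,0,0,0,255],[0.013,0.057,-0.24,0,0,0,255],[0.013,0.057,-0.24,0,0,0,255]]]'
python3 -m jog '[[[0,0,-0.002,0,0,0,255],[0,0,-0.004,0,0,0,255],[0,0,-0.004,0,0,0,255]]]'
```

```text
clock: 13.75
eef_pos: [0.4679, 0.0926, 0.1097]
tool_rot: [-0.006, 1.0, 0.001, 0.002]
ft_force: [-0.2, 0.5, 0.6]
grip_width: 0.0001
clock: 14.0
eef_pos: [0.4672, 0.0925, 0.1054]
tool_rot: [-0.006, 1.0, 0.001, 0.002]
ft_force: [1.4, 0.2, -0.1]
grip_width: 0.0003
```

```bash
python3 -m jog '[[[0,0,-0.002,0,0,0,255],[0,0,-0.003,0,0,0,255],[0,0,-0.003,0,0,0,255]]]'
python3 -m jog '[[[0,0,-0.002,0,0,0,255],[0,0,-0.003,0,0,0,255],[0,0,-0.003,0,0,0,255],[0,0,-0.003,0,0,0,255]]]'
```

```text
clock: 14.25
eef_pos: [0.4673, 0.0926, 0.1044]
tool_rot: [-0.006, 1.0, 0.001, 0.002]
ft_force: [-6.0, -1.9, 17.3]
grip_width: -0.0002
clock: 14.58
eef_pos: [0.4674, 0.0926, 0.1042]
tool_rot: [-0.006, 1.0, 0.001, 0.003]
ft_force: [-12.2, -2.3, 37.2]
grip_width: -0.0001
```

```bash
python3 -m jog '[[[0,0,0.03,0,0,0,255],[0,0,0.1,0,0,5,100],[0,-0.02,0.2,0,0,71,0],[-0.03,-0.25,0.2,0,0,71,0],[-0.03,-0.25,0.2,0,0,71,0],[-0.03,-0.25,0.2,0,0,71,0],[-0.03,-0.25,0.2,0,0,71,0],[-0.03,-0.3,0.2,0,0,71,0],[-0.03,-0.3,0.2,0,0,71,0],[-0.03,-0.3,0.2,0,0,71,0]]]'
python3 -m jog '[[[0,-0.12,0,0,0,30,0],[0,-0.12,0,0,0,30,0],[0,-0.12,0,0,0,30,0],[0,-0.12,0,0,0,30,0],[0,-0.12,0,0,0,30,0],[0,-0.12,0,0,0,30,0]]]'
cat >> h.py <<'E'
def red(im):
    h=cv2.cvtColor(im,cv2.COLOR_BGR2HSV); k=((h[...,0]<6)|(h[...,0]>174))&(h[...,1]>150)&(h[...,2]>60)
    n,l,st,ce=cv2.connectedComponentsWithStats(k.astype(np.uint8)); o=[(st[i,4],ce[i].round(1),cv2.minAreaRect(np.argwhere(l==i)[:,::-1].astype(np.float32))) for i in range(1,n) if st[i,4]>150]
    return sorted(o,key=lambda t:-t[0])
E
python3 - <<'E'
from h import *
m,im=snap('wrist','w9'); print(red(im)[:3]); o=bot.get_obs(); print(o['eef_pos'],o['tool_rot'],o['joint_pos'][5]); print(proj(m,[.437,-.3965,.096]))
E
python3 -m jog '[[[0,-0.05,-0.05,0,0,0,0],[0,-0.05,-0.05,0,0,0,0],[0,-0.05,-0.05,0,0,0,0],[0,-0.05,-0.05,0,0,0,0]]]'
python3 - <<'E'
from h import *
m,im=snap('wrist','w10'); print(red(im)[:3]); o=bot.get_obs(); print(o['eef_pos'],o['tool_rot'],o['joint_pos'][5]); print(proj(m,[.437,-.3965,.096]))
E
```

```text
clock: 15.42
eef_pos: [0.4411, -0.1569, 0.2867]
tool_rot: [-0.476, 0.88, 0.0, 0.001]
ft_force: [1.1, -0.5, -0.5]
grip_width: 0.0853
clock: 15.92
eef_pos: [0.4411, -0.2764, 0.2855]
tool_rot: [-0.685, 0.729, 0.001, 0.0]
ft_force: [-0.4, -0.2, -0.7]
grip_width: 0.0854
[(np.int32(1883), array([311.6,  49. ]), ((311.5697937011719, 49.26985549926758), (93.00059509277344, 21.303363800048828), 79.3150863647461))]
[ 0.44126442 -0.27575468  0.28563974] [-6.84355082e-01  7.29148530e-01  7.19111954e-04  1.61710589e-04] -2.06636608869525
[[308.94305108  51.46420394]]
clock: 16.3
eef_pos: [0.4407, -0.3246, 0.2343]
tool_rot: [-0.685, 0.729, 0.002, -0.0]
ft_force: [0.4, -0.3, 1.1]
grip_width: 0.0855
[(np.int32(2249), array([315. , 119.9]), ((315.2115478515625, 120.55769348144531), (99.2347640991211, 24.122283935546875), 78.69007110595703))]
[ 0.44140432 -0.32453441  0.23571836] [-6.85010177e-01  7.28532416e-01  1.23688448e-03  2.15890435e-04] -2.1436901807209643
[[311.92398498 120.91020994]]
```

```bash
cat >> h.py <<'E'
def bar(files,z=.1):
    ob=[]
    for f in files:
        m=load(f); r=red(cv2.imread(f"pics/{f}.png"))[0]; (c,(w,h),a)=r[2]; ob.append((m,r[1]))
        L=max(w,h); a=np.radians(a if w>h else a+90); d=np.array([np.cos(a),np.sin(a)])*L*.4
        p,q=onz(m,c+d,z),onz(m,c-d,z); v=(p-q)*np.sign((p-q)[1]); print(f,"centre at z",onz(m,r[1],z).round(4),"yaw",np.degrees(np.arctan2(-v[0],v[1])).round(1),"len",np.linalg.norm(p-q)/.8)
    if len(ob)>1: print("tri",tri(ob).round(4))
E
python3 - <<'E'
from h import *
bar(["w9","w10"])
E
```

```text
w9 centre at z [ 0.435  -0.3974  0.1   ] yaw 8.0 len 0.06059793914448643
w10 centre at z [ 0.435 -0.397  0.1  ] yaw 8.3 len 0.05985854978345546
tri [ 0.435  -0.397   0.1026]
```

```bash
python3 -m jog '[[[-0.006,-0.0725,-0.03,0,0,11.7,0],[-0.006,-0.0725,-0.06,0,0,11.7,0],[-0.006,-0.0725,-0.09,0,0,11.7,0],[-0.006,-0.0725,-0.09,0,0,11.7,0],[-0.006,-0.0725,-0.12,0,0,11.7,0],[-0.006,-0.0725,-0.152,0,0,11.7,0],[-0.006,-0.0725,-0.152,0,0,11.7,0],[-0.006,-0.0725,-0.152,0,0,11.7,0]]]'
python3 - <<'E'
from h import *
m,im=snap('wrist','w11'); print(red(im)[:1])
bar(["w11"])
E
```

```text
clock: 17.02
eef_pos: [0.4356, -0.3962, 0.0844]
tool_rot: [0.756, -0.654, -0.002, -0.0]
ft_force: [-0.0, -0.7, 0.4]
grip_width: 0.0855
[(np.int32(8104), array([317.1, 346.4]), ((318.0, 348.0), (48.0, 184.0), 0.0))]
w11 centre at z [ 0.435  -0.3976  0.1   ] yaw 8.4 len 0.0691354774239557
```

```bash
python3 -m jog '[[[0,0,0,0,0,0,255],[0,0,0,0,0,0,255],[0,0,0,0,0,0,255],[0,0,0,0,0,0,255],[0,0,0,0,0,0,255],[0,0,0,0,0,0,255],[0,0,0,0,0,0,255]]]'
python3 -m jog '[[[0,0,0.015,0,0,0,255],[0,0,0.03,0,0,0,255],[0,0,0.05,0,0,0,255],[0,0,0.08,0,0,0,255],[0,0,0.13,0,0,0,255],[0,0,0.13,0,0,0,255],[0,0,0.13,0,0,0,255]]]'
python3 - <<'E'
from h import *
m,im=snap('wrist','w12'); print(red(im)[:1]); o=bot.get_obs(); print(o['eef_pos'],o['tool_rot'],o['grip_width'])
E
```

```text
clock: 17.65
eef_pos: [0.4358, -0.3981, 0.0844]
tool_rot: [0.756, -0.655, -0.0, -0.0]
ft_force: [-0.5, 0.7, 5.0]
grip_width: 0.0164
clock: 18.23
eef_pos: [0.4371, -0.3994, 0.2175]
tool_rot: [0.756, -0.655, 0.003, 0.0]
ft_force: [-0.4, -0.5, -2.1]
grip_width: 0.0162
[(np.int32(8048), array([316. , 350.5]), ((316.0, 352.5), (183.0, 48.0), 90.0))]
[ 0.43605075 -0.39837479  0.21462012] [ 7.55880555e-01 -6.54709103e-01  7.58567188e-04  3.41659652e-05] 0.016486450215452243
```

```bash
python3 -m jog '[[[0.028,0.4,0.01,0,0,-14,255],[0.028,0.4,0.01,0,0,-14,255],[0.028,0.4,0.01,0,0,-14,255],[0.028,0.4,0.01,0,0,-14,255],[0.028,0.4,0.01,0,0,-14,255],[0.028,0.4,0.01,0,0,-14,255],[0.028,0.4,0.01,0,0,-14,255],[0.028,0.4,0.01,0,0,-14,255],[0.028,0.4,0.01,0,0,-14,255],[0.028,0.4,0.01,0,0,-14,255]]]'
python3 -m jog '[[[0,0.13,0,0,0,0,255],[0,0.13,0,0,0,0,255],[0,0.13,0,0,0,0,255],[0,0.13,0,0,0,0,255],[0,0.13,0,0,0,0,255],[0,0.13,0,0,0,0,255]]]'
python3 -m jog '[[[0,0,0,0,0,0,255],[0,0,0,0,0,0,255]]]'
python3 -c "
from h import *
m,im=snap('wrist','w13'); o=bot.get_obs(); print(o['eef_pos'],o['tool_rot'])"
python3 -m jog '[[[0,-0.05,0,0,0,0,255],[0,-0.05,0,0,0,0,255],[0,-0.05,0,0,0,0,255],[0,-0.05,0,0,0,0,255]]]'
python3 - <<'E'
from h import *
m,im=snap('wrist','w14'); o=bot.get_obs(); print(o['eef_pos'],o['tool_rot'])
for f in("w13","w14"): print(proj(load(f),[.4638,.0325,.1065]))
ps=[cv2.imread(f"pics/{f}.png")[40:460,160:480] for f in("w13","w14")]
cv2.imwrite("pics/lk.png",cv2.resize(np.hstack(ps),(800,525),interpolation=cv2.INTER_CUBIC))
E
```

```text
clock: 19.12
eef_pos: [0.4615, 0.0056, 0.221]
tool_rot: [-0.671, 0.741, 0.003, -0.001]
ft_force: [0.9, 0.2, -1.4]
grip_width: 0.0163
clock: 19.62
eef_pos: [0.4622, 0.1319, 0.2215]
tool_rot: [-0.671, 0.741, 0.001, -0.002]
ft_force: [0.3, -0.5, -0.8]
grip_width: 0.016
clock: 19.78
eef_pos: [0.4632, 0.1306, 0.2228]
tool_rot: [-0.67, 0.743, 0.001, -0.001]
ft_force: [-0.5, -1.0, -0.8]
grip_width: 0.0161
[0.46337951 0.13061879 0.22315305] [-6.69483751e-01  7.42826132e-01  8.34058048e-04 -3.86050230e-04]
clock: 20.17
eef_pos: [0.4636, 0.0809, 0.2238]
tool_rot: [-0.669, 0.743, 0.001, 0.0]
ft_force: [0.2, 0.3, -0.9]
grip_width: 0.0161
[0.4636261  0.08152742 0.22373113] [-6.69680426e-01  7.42648849e-01  7.94734941e-04  4.26162058e-04]
[[294.60580397  74.891659  ]]
[[305.15415686 162.52991449]]
```

View pics/lk.png

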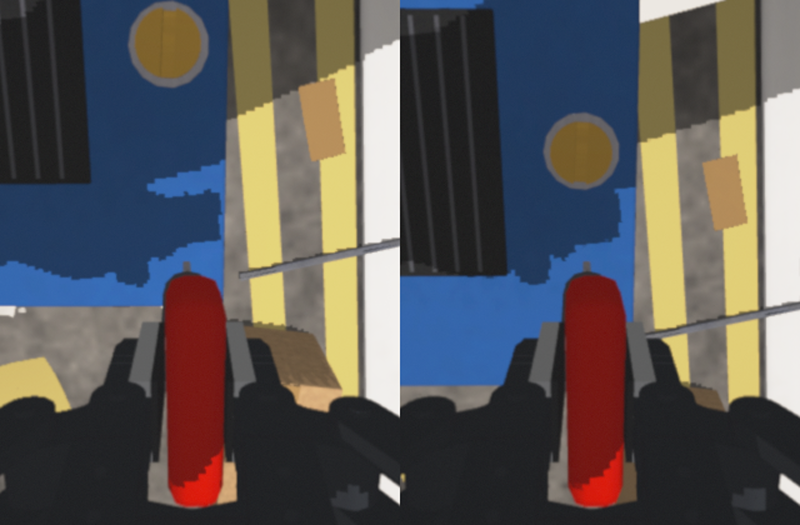

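```bash
cat >> h.py <<'E'
def brass(f,guess):
    im=cv2.imread(f"pics/{f}.png"); h=cv2.cvtColor(im,cv2.COLOR_BGR2HSV); k=((h[...,0]>14)&(h[...,0]<26)&(h[...,1]>110)).astype(np.uint8)
    n,l,st,ce=cv2.connectedComponentsWithStats(k); i=min((i for i in range(1,n) if st[i,4]>300),key=lambda i:np.hypot(*(ce[i]-guess))); (c,r)=cv2.minEnclosingCircle(np.argwhere(l==i)[:,::-1].astype(np.float32)); return ce[i],c,r,st[i,4]
E
python3 - <<'E'
from h import *
ob=[]
for f,g in(("w13",(294,75)),("w14",(305,161))):
    b=brass(f,g); m=load(f); print(b, onz(m,b[0],.1065)); ob.append((m,b[0]))
    im=cv2.imread(f"pics/{f}.png"); g=cv2.cvtColor(im,cv2.COLOR_BGR2GRAY); 
    print(g[248:258,300:322])
    tcp=[.4634,.1306,.2231] if f=="w13" else [.4636,.0815,.2237]
    print("blade", onz(m,(309.6,252),tcp[2]-.0744)-tcp)
print(tri(ob))
E
```

```text
(array([293.77710057,  74.050936  ]), (293.5, 74.0), 28.306459426879883, np.int32(2297)) [0.46421725 0.03201066 0.1065    ]
[[102 101 102 101 102 101 101 100 101 101 101 101 103 103 103 101 103 103
  102 103 102 103]
 [102 102 101 101 100 101  98  94  93  93  93  96 101 103 103 102 102 103
  103 103 104 103]
 [102 102 100 101 101  99  95  90  89  90  90  95  99 102 103 103 103 102
  103 103 103 102]
 [102 103 101 101 101 100  94  90  90  89  89  92  99 101 103 103 103 102
  103 103 103 104]
 [101 102 102 102 101  99  94  91  89  89  90  92  96 102 103 103 104 103
  103 103 103 103]
 [101 101 103 102 101  99  95  90  88  88  88  91  97 102 103 103 102 103
  104 103 103 103]
 [101 103 101 101 103  98  93  89  86  87  88  90  95 101 103 103 103 103
  102 103 103 103]
 [101 102 101 103 102  99  95  89  86  85  85  89  95 101 102 103 103 102
  104 102 102 103]
 [102 101 101 101 100  97  93  88  83  77  78  82  90  97  98 100 101 102
  103 102 104 103]
 [101  99  97  95  91  81  74  68  62  58  59  63  70  76  84  89  94  97
   99 100 103 103]]
blade [ 0.00148467 -0.00528081 -0.0744    ]
(
[... 192 characters left out ...]
 [96 96 95 95 96 96 93 90 90 90 91 95 96 95 95 97 95 97 95 95 95 95]
 [95 96 97 96 96 94 92 87 87 88 88 91 92 96 95 95 96 96 95 95 95 95]
 [95 94 95 95 96 95 91 88 88 87 86 89 92 94 95 95 96 96 95 95 96 96]
 [97 95 96 95 95 93 91 87 87 88 87 87 91 95 96 96 96 95 95 97 96 95]
 [96 96 96 96 96 94 90 86 85 86 87 88 92 93 95 96 96 95 95 94 95 96]
 [96 94 96 94 96 94 90 85 84 84 85 86 90 95 96 96 96 96 96 96 96 96]
 [95 96 96 94 95 94 91 88 84 82 83 86 90 95 96 95 95 95 95 95 95 95]
 [94 96 96 95 94 91 88 86 82 75 78 80 87 91 94 94 95 95 95 95 95 96]
 [95 93 91 90 85 78 71 67 62 56 58 60 67 72 80 84 89 91 92 94 95 95]]
blade [ 0.00181803 -0.00571998 -0.0744    ]
[0.46420895 0.03199842 0.10638053]
```

```bash
python3 -m jog '[[[-0.002,-0.051,-0.01,0,0,0,255],[-0.002,-0.051,-0.02,0,0,0,255],[-0.002,-0.051,-0.036,0,0,0,255],[-0.002,-0.051,-0.036,0,0,0,255],[-0.002,-0.051,-0.036,0,0,0,255]]]'
python3 - <<'E'
from h import *
m,im=snap('wrist','w15'); o=bot.get_obs(); print(o['eef_pos'],o['tool_rot'],o['ft_force'])
cv2.imwrite("pics/lk2.png",cv2.resize(im[190:310,240:400],(800,600),interpolation=cv2.INTER_CUBIC))
print(proj(m,[.4642,.032,.1065]))
E
```

```text
clock: 20.63
eef_pos: [0.4609, 0.0315, 0.1871]
tool_rot: [-0.671, 0.742, 0.001, -0.001]
ft_force: [0.6, 0.8, -1.0]
grip_width: 0.0161
[0.46160909 0.03174682 0.18789917] [-6.70754672e-01  7.41678765e-01  8.64663223e-04  1.78940318e-04] [-0.01409396 -0.2422959  -0.75792148]
[[307.7534006  258.38836999]]
```

View pics/lk2.png

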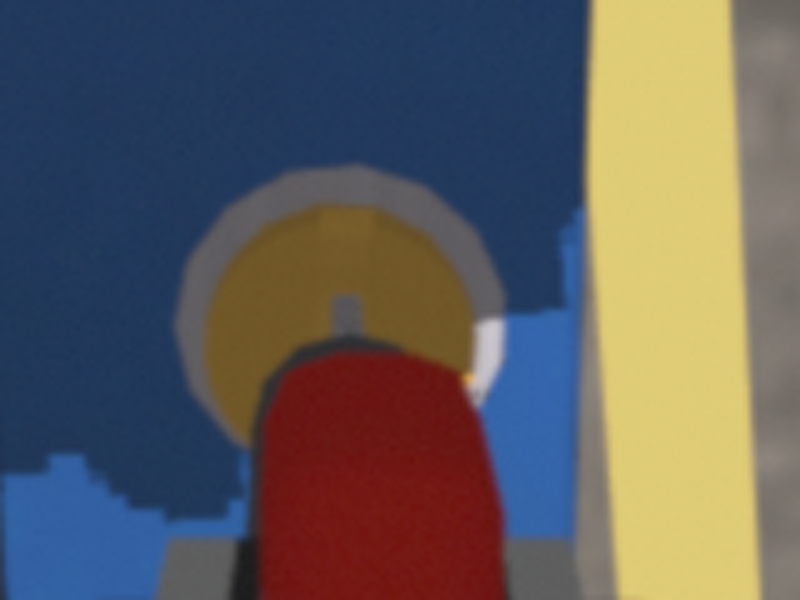

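```bash
python3 -m jog '[[[0,-0.0025,-0.003,0,0,0,255],[0,-0.0025,-0.006,0,0,0,255],[0,-0.0025,-0.009,0,0,0,255],[0,-0.0025,-0.009,0,0,0,255]]]'
python3 -m jog '[[[0,0,-0.002,0,0,0,255],[0,0,-0.004,0,0,0,255],[0,0,-0.004,0,0,0,255]]]'
```

```text
clock: 21.02
eef_pos: [0.4612, 0.029, 0.1782]
tool_rot: [-0.671, 0.742, 0.001, -0.0]
ft_force: [-0.2, -0.5, -0.7]
grip_width: 0.0162
clock: 21.27
eef_pos: [0.4616, 0.0288, 0.1746]
tool_rot: [-0.671, 0.742, 0.001, 0.0]
ft_force: [0.3, -0.5, -0.8]
grip_width: 0.0161
```

```bash
python3 -m jog '[[[0,0,0,0,0,-6,255],[0,0,0,0,0,-12,255],[0,0,0,0,0,-18,255],[0,0,0,0,0,-24,255],[0,0,0,0,0,-30,255]]]'
python3 -c "
from h import *
print(bot.get_obs()['ft_torque'])"
python3 -m jog '[[[0,0,0,0,0,-6,255],[0,0,0,0,0,-12,255],[0,0,0,0,0,-18,255],[0,0,0,0,0,-24,255],[0,0,0,0,0,-30,255]]]'
python3 -c "
from h import *
print(bot.get_obs()['ft_torque'])"
```

```text
clock: 21.68
eef_pos: [0.4605, 0.0294, 0.1745]
tool_rot: [-0.454, 0.891, 0.002, -0.0]
ft_force: [-3.0, 2.3, 1.4]
grip_width: 0.0163
[0.5377231  0.66417534 0.1212428 ]
clock: 22.1
eef_pos: [0.4604, 0.0304, 0.1745]
tool_rot: [-0.208, 0.978, 0.003, -0.0]
ft_force: [-1.8, 4.5, 1.2]
grip_width: 0.016
[1.32238486 0.70419065 0.13545094]
```

```bash
python3 -m jog '[[[0,0.001,0,0,0,-6,255],[0,0.002,0,0,0,-12,255],[0,0.002,0,0,0,-18,255],[0,0.002,0,0,0,-24,255],[0,0.002,0,0,0,-30,255]]]'
python3 -c "
from h import *
print(bot.get_obs()['ft_torque'])"
python3 -m jog '[[[0,0,0,0,0,-3,255],[0,0,0,0,0,-6,255],[0,0,0,0,0,-9,255],[0,0,0,0,0,-9,255]]]'
python3 -c "
from h import *
print(bot.get_obs()['ft_torque'])"
```

```text
clock: 22.52
eef_pos: [0.4613, 0.0326, 0.1746]
tool_rot: [0.052, 0.999, 0.003, 0.0]
ft_force: [-0.7, 5.2, 0.6]
grip_width: 0.0163
[1.32769557 0.02903251 0.10213155]
clock: 22.85
eef_pos: [0.4619, 0.0325, 0.1748]
tool_rot: [0.129, 0.992, 0.003, 0.001]
ft_force: [0.8, 5.5, -0.9]
grip_width: 0.0162
[ 1.46682763 -0.22130005  0.03703136]
```

```bash
python3 -m jog '[[[0,0.001,0,0,0,-3,255],[0,0.001,0,0,0,-6,255],[0,0.001,0,0,0,-6,255]]]'
python3 -c "
from h import *
print(bot.get_obs()['ft_torque'])"
python3 -m jog '[[[0,0.001,0,0,0,-3,255],[0,0.001,0,0,0,-6,255],[0,0.001,0,0,0,-6,255]]]'
python3 -c "
from h import *
print(bot.get_obs()['ft_torque'])"
```

```text
clock: 23.1
eef_pos: [0.4619, 0.033, 0.1748]
tool_rot: [0.18, 0.984, 0.002, 0.001]
ft_force: [0.5, 5.1, -1.0]
grip_width: 0.0164
[ 1.32735075 -0.28124867  0.15252778]
clock: 23.35
eef_pos: [0.462, 0.0335, 0.1747]
tool_rot: [0.23, 0.973, 0.001, 0.001]
ft_force: [1.7, 4.2, -1.1]
grip_width: 0.0162
[ 1.10974978 -0.35014568  0.52587328]
```

```bash
python3 -m jog '[[[0,0,0,0,0,5,255],[0,0,0,0,0,10,255],[0,0,0,0,0,14,255],[0,0,0,0,0,14,255]]]'
python3 -c "
from h import *
print(bot.get_obs()['ft_torque'])"
python3 -m jog '[[[0,0,0.004,0,0,0,255],[0,0,0.01,0,0,0,255],[0,0,0.03,0,0,0,255],[0,0,0.06,0,0,0,255],[0,0,0.08,0,0,0,255],[0,0,0.08,0,0,0,255]]]'
python3 - <<'E'
from h import *
o=bot.get_obs(); print(o['eef_pos'],o['tool_rot'],o['ft_torque'],o['joint_pos'])
m,im=snap('wrist','w16'); print(red(im)[:1]); print(red(cv2.imread("pics/w14.png"))[:1])
snap('top','t16')
E
```

```text
clock: 23.68
eef_pos: [0.4615, 0.0329, 0.1747]
tool_rot: [0.11, 0.994, 0.001, 0.001]
ft_force: [-0.0, 3.0, 0.7]
grip_width: 0.0165
[ 0.96667075 -0.06448129  0.1069043 ]
clock: 24.18
eef_pos: [0.4639, 0.0318, 0.2597]
tool_rot: [0.112, 0.994, -0.0, 0.005]
ft_force: [0.8, 0.3, -0.9]
grip_width: 0.016
[0.46391203 0.03175328 0.25965921] [ 1.12014034e-01  9.93693627e-01 -1.21732371e-04  5.08105526e-03] [ 0.01585365 -0.07281684 -0.03429154] [ 0.06966063  0.1550057  -0.04922268  1.35661751 -0.00207785  0.29415243]
[(np.int32(8079), array([315.7, 350.3]), ((315.5, 352.5), (183.0, 49.0), 90.0))]
[(np.int32(8103), array([315.9, 351.7]), ((316.0, 353.0), (184.0, 48.0), 90.0))]
```

```bash
python3 -m jog '[[[-0.014,-0.2,0,0,0,71,255],[-0.014,-0.2,0,0,0,71,255],[-0.014,-0.2,0,0,0,71,255],[-0.014,-0.2,0,0,0,71,255],[-0.014,-0.2,0,0,0,71,255],[-0.028,-0.3,0,0,0,71,255],[-0.028,-0.3,0,0,0,71,255],[-0.028,-0.3,0,0,0,71,255],[-0.028,-0.35,0,0,0,71,255],[-0.028,-0.35,0,0,0,71,255]]]'
python3 -m jog '[[[0,-0.08,0,0,0,40,255],[0,-0.08,0,0,0,40,255],[0,-0.08,0,0,0,40,255],[0,-0.08,0,0,0,40,255],[0,-0.08,0,0,0,40,255],[0,-0.08,0,0,0,40,255],[0,-0.08,0,0,0,40,255],[0,-0.08,0,0,0,40,255]]]'
python3 -c "
from h import *
o=bot.get_obs(); print(o['eef_pos'],o['tool_rot'],np.degrees(2*np.arctan2(o['tool_rot'][1],o['tool_rot'][0])))"
```

```text
clock: 25.12
eef_pos: [0.4315, -0.3207, 0.2527]
tool_rot: [-0.43, 0.903, 0.001, -0.001]
ft_force: [0.3, 0.3, -0.3]
grip_width: 0.0161
clock: 25.78
eef_pos: [0.4326, -0.3971, 0.253]
tool_rot: [0.711, -0.703, -0.002, 0.0]
ft_force: [-0.1, 0.6, -0.9]
grip_width: 0.016
[ 0.43260851 -0.39707664  0.25303676] [ 7.10717132e-01 -7.03474252e-01 -2.22974032e-03  4.05229216e-04] -89.4131164339116
```

```bash
python3 -m jog '[[[0.0032,-0.0012,-0.03,0,0,7,255],[0.0032,-0.0012,-0.06,0,0,7.7,255],[0.0032,-0.0012,-0.1,0,0,7.7,255],[0.0032,-0.0012,-0.1,0,0,7.7,255],[0.0032,-0.0012,-0.1,0,0,7.7,255],[0.0032,-0.0012,-0.1,0,0,7.7,255]]]'
python3 -m jog '[[[0,0,0,0,0,0,255],[0,0,0,0,0,0,255]]]'
```

```text
clock: 26.28
eef_pos: [0.4373, -0.3991, 0.1561]
tool_rot: [0.757, -0.654, 0.0, 0.0]
ft_force: [-0.5, -0.8, -0.6]
grip_width: 0.0159
clock: 26.45
eef_pos: [0.4381, -0.3999, 0.1576]
tool_rot: [0.757, -0.653, 0.002, 0.0]
ft_force: [-0.2, 0.5, -0.9]
grip_width: 0.0159
```

```bash
python3 -m jog '[[[-0.0017,0.0015,-0.012,0,0,0,255],[-0.0017,0.0015,-0.012,0,0,0,255],[-0.0017,0.0015,-0.012,0,0,0,255]]]'
python3 -m jog '[[[0,0,0,0,0,0,255],[0,0,0,0,0,0,255]]]'
python3 - <<'E'
from h import *
m,im=snap('wrist','w17'); o=bot.get_obs(); print(o['eef_pos'],o['tool_rot'])
m0=load("w16"); i0=cv2.imread("pics/w16.png")
cv2.imwrite("pics/hole.png",np.hstack([cv2.resize(im[200:320,240:400],(400,300),interpolation=cv2.INTER_CUBIC),cv2.resize(i0[100:300,180:447],(400,300),interpolation=cv2.INTER_CUBIC)]))
E
```

```text
clock: 26.7
eef_pos: [0.4351, -0.3971, 0.1435]
tool_rot: [0.757, -0.653, -0.0, 0.0]
ft_force: [1.3, 0.1, -0.7]
grip_width: 0.0161
clock: 26.87
eef_pos: [0.4355, -0.3974, 0.1436]
tool_rot: [0.757, -0.653, 0.0, 0.0]
ft_force: [0.5, 0.1, -0.5]
grip_width: 0.0161
[ 0.43541817 -0.39735673  0.14345512] [ 7.57183331e-01 -6.53202421e-01  2.88616301e-05  1.05595359e-05]
```

View pics/hole.png

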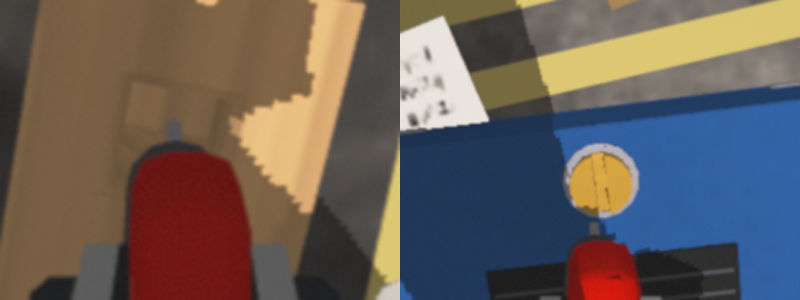

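```bash
python3 -m jog '[[[0,0,-0.01,0,0,0,255],[0,0,-0.018,0,0,0,255],[0,0,-0.024,0,0,0,255],[0,0,-0.03,0,0,0,255],[0,0,-0.03,0,0,0,255]]]'
```

```text
clock: 27.33
eef_pos: [0.4347, -0.3963, 0.1106]
tool_rot: [0.757, -0.653, -0.002, -0.0]
ft_force: [1.3, 0.5, -2.3]
grip_width: 0.0159
```

```bash
python3 -m jog '[[[0,0,-0.008,0,0,0,255],[0,0,-0.016,0,0,0,255],[0,0,-0.024,0,0,0,255],[0,0,-0.027,0,0,0,255],[0,0,-0.027,0,0,0,255]]]'
```

```text
clock: 27.75
eef_pos: [0.4353, -0.3968, 0.0849]
tool_rot: [0.757, -0.653, -0.001, -0.0]
ft_force: [2.6, -0.7, -3.5]
grip_width: 0.0162
```

```bash
python3 -m jog '[[[0,0,0,0,0,0,150],[0,0,0,0,0,0,80],[0,0,0,0,0,0,60],[0,0,0,0,0,0,0],[0,0,0.03,0,0,0,0],[0,0,0.12,0,0,0,0],[0,0,0.22,0,0,0,0],[0,0,0.22,0,0,0,0],[0,0,0.22,0,0,0,0],[0,0,0.22,0,0,0,0]]]'
python3 -m jog '[[[0,0.4,0,0,0,-21,0],[0,0.4,0,0,0,-21,0],[0,0.4,0,0,0,-21,0],[0,0.4,0,0,0,-21,0],[0,0.4,0,0,0,-21,0],[0,0.4,0,0,0,-21,0],[0,0.4,0,0,0,-21,0],[0,0.4,0,0,0,-21,0],[0,0.4,0,0,0,-21,0],[0,0.4,0,0,0,-21,0]]]'
python3 -m jog '[[[0,0.28,0.02,0,0,0,0],[0,0.28,0.02,0,0,0,0],[0,0.28,0.02,0,0,0,0],[0,0.28,0.02,0,0,0,0],[0,0.28,0.02,0,0,0,0],[0,0.28,0.02,0,0,0,0],[0,0.28,0.02,0,0,0,0],[0,0.28,0.02,0,0,0,0],[0,0.28,0.02,0,0,0,0]]]'
cat >> h.py <<'E'
from scipy.optimize import minimize
def corners(x,y,yaw,sz,z0):
    c,s=np.cos(yaw),np.sin(yaw)
    return np.array([[x+c*a-s*b,y+s*a+c*b,z] for a in(-sz[0]/2,sz[0]/2) for b in(-sz[1]/2,sz[1]/2) for z in(z0,z0+sz[2])])
def silh(m,k,p0,sz,z0=0.):
    """fit x,y,yaw of a box to mask k (uint8 0/1) by XOR of silhouettes"""
    k=k.copy(); h,w=k.shape
    def cost(p):
        hu=cv2.convexHull(proj(m,corners(p[0]/1e3,p[1]/1e3,p[2]/1e2,sz,z0)).astype(np.float32))
        r=np.zeros((h,w),np.uint8); cv2.fillPoly(r,[np.round(hu*16).astype(np.int32)],1,shift=4); return float((r!=k).sum())/ (k.sum()+1)
    best=None
    for dy in(-10,0,10):
        st=np.array([p0[0]*1e3,p0[1]*1e3,p0[2]*1e2+dy]); s=minimize(cost,st,method='Nelder-Mead',options=dict(initial_simplex=st+np.array([[0,0,0],[12,0,0],[0,12,0],[0,0,10]])))
        if best is None or s.fun<best.fun: best=s
    return best.x/[1e3,1e3,1e2],best.fun
def comp(k,uv):
    k=cv2.morphologyEx(k.astype(np.uint8),cv2.MORPH_OPEN,np.ones((3,3))); n,l,st,ce=cv2.connectedComponentsWithStats(k)
    i=min((i for i in range(1,n) if st[i,4]>800),key=lambda i:np.hypot(*(ce[i]-uv))); c,_=cv2.findContours((l==i).astype(np.uint8),cv2.RETR_EXTERNAL,cv2.CHAIN_APPROX_NONE)
    o=np.zeros(k.shape,np.uint8); cv2.drawContours(o,c,-1,1,-1); return o
E
python3 - <<'E'
from h import *
m,im=snap('wrist','w18'); o=bot.get_obs(); print(o['eef_pos'],o['tool_rot'])
h=cv2.cvtColor(im,cv2.COLOR_BGR2HSV); uv=proj(m,[.427,.289,.06])[0]; print(uv, h[int(uv[1])-40:int(uv[1])+41:20,int(uv[0])-30:int(uv[0])+31:15].tolist())
k=comp((h[...,0]>=6)&(h[...,0]<=21)&(h[...,1]>70),uv); print(k.sum()); print(silh(m,k,(.427,.289,-.227),(.066,.12,.081)))
cv2.imwrite("pics/k18.png",np.hstack([im,cv2.cvtColor(k*255,cv2.COLOR_GRAY2BGR)]))
E
```

```text
clock: 28.58
eef_pos: [0.4355, -0.3977, 0.3116]
tool_rot: [0.757, -0.653, 0.003, 0.0]
ft_force: [0.6, -1.3, 0.6]
grip_width: 0.0853
clock: 29.42
eef_pos: [0.4341, 0.0061, 0.3061]
tool_rot: [-0.626, 0.779, 0.001, 0.001]
ft_force: [0.8, -0.1, -0.4]
grip_width: 0.0854
clock: 30.17
eef_pos: [0.4345, 0.2843, 0.3252]
tool_rot: [-0.627, 0.779, 0.001, -0.0]
ft_force: [-0.2, -0.7, -0.5]
grip_width: 0.0853
[0.43460636 0.2830721  0.3253457 ] [-6.25982354e-01  7.79837004e-01  4.55353455e-04 -3.63631581e-04]
[321.92474488 200.31658263] [[[5, 23, 67], [18, 25, 101], [23, 124, 205], [23, 120, 197], [16, 31, 125]], [[12, 22, 59], [15, 24, 64], [15, 100, 92], [15, 101, 91], [15, 97, 92]], [[17, 30, 121], [12, 21, 60], [16, 108, 181], [16, 109, 189], [16, 126, 174]], [[15, 29, 124], [18, 21, 61], [16, 109, 187], [16, 109, 188], [17, 120, 177]], [[14, 30, 110], [15, 25, 61], [16, 109, 182], [16, 108, 186], [16, 113, 183]]]
8752
(array([ 0.41535016,  0.333234  , -0.23530107]), np.float64(0.02056437792756769))
```

```bash
python3 -m jog '[[[-0.019,0.05,-0.04,0,0,-1,0],[-0.019,0.05,-0.08,0,0,-1,0],[-0.019,0.05,-0.12,0,0,-1,0],[-0.019,0.05,-0.16,0,0,-1,0],[-0.019,0.05,-0.18,0,0,-1,0],[-0.019,0.05,-0.18,0,0,-1,0],[-0.019,0.05,-0.18,0,0,-1,0]]]'
python3 - <<'E'
from h import *
m,im=snap('wrist','w19'); o=bot.get_obs(); print(o['eef_pos'],o['tool_rot'])
h=cv2.cvtColor(im,cv2.COLOR_BGR2HSV); uv=proj(m,[.415,.333,.06])[0]; print(uv)
k=comp((h[...,0]>=6)&(h[...,0]<=21)&(h[...,1]>70),uv); print(k.sum()); print(silh(m,k,(.415,.333,-.235),(.066,.12,.081)))
E
```

```text
clock: 30.8
eef_pos: [0.4152, 0.3306, 0.1447]
tool_rot: [-0.618, 0.786, 0.001, -0.002]
ft_force: [0.1, -0.5, 1.3]
grip_width: 0.0855
[0.41684631 0.33213734 0.14700725] [-6.17873826e-01  7.86276836e-01  6.06708064e-04  5.52013364e-04]
[314.83583981 258.88433569]
28767
(array([ 0.41535001,  0.33387104, -0.24177061]), np.float64(0.020369855394883205))
```

```bash
python3 -m jog '[[[-0.001,0.0015,-0.03,0,0,0,0],[-0.001,0.0015,-0.06,0,0,0,0],[-0.001,0.0015,-0.09,0,0,0,0],[-0.001,0.0015,-0.1,0,0,0,0],[-0.001,0.0015,-0.1,0,0,0,0]]]'
python3 -m jog '[[[0,0,0,0,0,0,255],[0,0,0,0,0,0,255],[0,0,0,0,0,0,255],[0,0,0,0,0,0,255],[0,0,0,0,0,0,255]]]'
```

```text
clock: 31.27
eef_pos: [0.4152, 0.334, 0.0457]
tool_rot: [-0.618, 0.786, 0.001, -0.0]
ft_force: [0.1, 0.6, 0.2]
grip_width: 0.0851
clock: 31.68
eef_pos: [0.4168, 0.3362, 0.0488]
tool_rot: [-0.619, 0.786, 0.001, 0.003]
ft_force: [-0.4, -0.3, 7.5]
grip_width: 0.0647
```

```bash
python3 -m jog '[[[0,0,0.02,0,0,0,255],[0,0,0.06,0,0,0,255],[0,0,0.1,0,0,0,255],[0,0,0.15,0,0,0,255],[0,0,0.15,0,0,0,255],[0,0,0.15,0,0,0,255]]]'
python3 -m jog '[[[0.124,-0.311,0,0,0,8,255],[0.124,-0.311,0,0,0,8,255],[0.124,-0.311,0,0,0,8,255],[0.124,-0.311,0,0,0,8,255],[0.124,-0.311,0,0,0,8,255],[0.124,-0.311,0,0,0,8,255],[0.124,-0.311,0,0,0,8,255],[0.124,-0.311,0,0,0,8,255],[0.124,-0.311,0,0,0,8,255],[0.124,-0.311,0,0,0,8,255]]]'
python3 -m jog '[[[0,0,0,0,0,0,255],[0,0,0,0,0,0,255]]]'
python3 - <<'E'
from h import *
m,im=snap('wrist','w20'); o=bot.get_obs(); print(o['eef_pos'],o['tool_rot'],np.degrees(2*np.arctan2(o['tool_rot'][1],o['tool_rot'][0]))%360)
b=brass("w20",proj(m,[.4642,.032,.1065])[0]); print(b,onz(m,b[0],.1065))
E
```

```text
clock: 32.18
eef_pos: [0.4174, 0.3364, 0.2007]
tool_rot: [-0.619, 0.786, 0.001, 0.005]
ft_force: [0.7, 0.4, -3.9]
grip_width: 0.0647
clock: 33.02
eef_pos: [0.5384, 0.0206, 0.1931]
tool_rot: [-0.67, 0.742, 0.002, -0.002]
ft_force: [-0.4, 1.0, -3.7]
grip_width: 0.0647
clock: 33.18
eef_pos: [0.5377, 0.0246, 0.1943]
tool_rot: [-0.672, 0.74, 0.002, -0.001]
ft_force: [0.5, 0.0, -3.5]
grip_width: 0.0647
[0.53791607 0.02493208 0.19464031] [-6.72702460e-01  7.39911191e-01  1.56930981e-03 -6.05677684e-04] 264.5521197058371
(array([448.87978142, 253.4795082 ]), (442.95263671875, 253.23065185546875), 26.694211959838867, np.int32(1464)) [0.46055156 0.03244002 0.1065    ]
```

```bash
python3 -m jog '[[[0.003,0,-0.015,0,0,0,255],[0.003,0,-0.03,0,0,0,255],[0.003,0,-0.042,0,0,0,255],[0.003,0,-0.042,0,0,0,255],[0.003,0,-0.044,0,0,0,255],[0.003,0,-0.044,0,0,0,255]]]'
python3 -m jog '[[[0,0,-0.001,0,0,0,255],[0,0,-0.002,0,0,0,255],[0,0,-0.002,0,0,0,255]]]'
```

```text
clock: 33.73
eef_pos: [0.542, 0.0246, 0.1519]
tool_rot: [-0.673, 0.74, 0.001, 0.0]
ft_force: [0.4, 0.5, -4.1]
grip_width: 0.0646
clock: 33.98
eef_pos: [0.5423, 0.0237, 0.1501]
tool_rot: [-0.672, 0.741, 0.0, 0.001]
ft_force: [-0.5, -0.3, -4.1]
grip_width: 0.0648
```

```bash
python3 -m jog '[[[0,0,-0.001,0,0,0,255],[0,0,-0.002,0,0,0,255],[0,0,-0.002,0,0,0,255]]]'
python3 -m jog '[[[0,0,-0.001,0,0,0,255],[0,0,-0.002,0,0,0,255],[0,0,-0.002,0,0,0,255]]]'
```

```text
clock: 34.23
eef_pos: [0.5423, 0.0234, 0.1484]
tool_rot: [-0.672, 0.741, 0.0, 0.001]
ft_force: [-1.8, -0.8, 0.6]
grip_width: 0.0645
clock: 34.48
eef_pos: [0.5423, 0.0233, 0.1482]
tool_rot: [-0.672, 0.741, -0.0, 0.001]
ft_force: [-4.8, -2.2, 11.0]
grip_width: 0.0645
```

```bash
python3 -m jog '[[[0,0,0.001,0,0,0,255],[0,0,0.001,0,0,0,150],[0,0,0.001,0,0,0,60],[0,0,0.001,0,0,0,0],[0,0,0.001,0,0,0,0],[0,0,0.03,0,0,0,0],[0,0,0.07,0,0,0,0],[0,0,0.11,0,0,0,0],[0,0,0.15,0,0,0,0],[0,0,0.19,0,0,0,0]]]'
python3 -m jog '[[[0,0,0.03,0,0,0,0],[0,0,0.03,0,0,0,0]]]'
cat >> h.py <<'E'
def bmask(im,uv):
    h=cv2.cvtColor(im,cv2.COLOR_BGR2HSV); return comp((h[...,0]>=6)&(h[...,0]<=21)&(h[...,1]>70),uv)
E
python3 - <<'E'
from h import *
m,im=snap('wrist','w21'); o=bot.get_obs(); print(o['eef_pos'])
k=bmask(im,proj(m,[.542,.0235,.16])[0]); print(k.sum(),silh(m,k,(.542,.0235,-.1),(.066,.12,.081),.0995))
b=brass("w21",proj(m,[.4642,.032,.1065])[0]); print(b,onz(m,b[0],.1065))
h=cv2.cvtColor(im,cv2.COLOR_BGR2HSV); k=((h[...,0]>105)&(h[...,0]<125)&(h[...,1]>120)).astype(np.uint8)
np.save("pics/k21.npy",k); print(proj(m,corners(.52,.0268,-.1,(.16,.26,.0065),.09))[1::2].round())
E
```

```text
clock: 35.32
eef_pos: [0.5419, 0.0236, 0.3373]
tool_rot: [-0.672, 0.741, 0.001, 0.0]
ft_force: [1.6, -0.7, 0.2]
grip_width: 0.0853
clock: 35.48
eef_pos: [0.5444, 0.0237, 0.3731]
tool_rot: [-0.672, 0.741, -0.004, 0.005]
ft_force: [-0.4, 1.1, 0.2]
grip_width: 0.0858
[0.54390647 0.02370169 0.36966912]
11527 (array([ 0.54196975,  0.02044371, -0.09124891]), np.float64(0.05543025676613463))
(array([398.63451087, 196.80842391]), (398.7069091796875, 196.5), 15.701770782470703, np.int32(736)) [0.46462396 0.03184912 0.1065    ]
[[432.  55.]
 [412. 313.]
 [258.  55.]
 [266. 312.]]
```

```bash
python3 -m jog '[[[0,-0.255,0,0,0,8.5,0],[0,-0.255,0,0,0,8.5,0],[0,-0.255,0,0,0,8.5,0],[0,-0.255,-0.06,0,0,8.5,0],[0,-0.255,-0.06,0,0,8.5,0],[0,-0.255,-0.06,0,0,8.5,0],[0,-0.255,-0.06,0,0,8.5,0],[0,-0.255,-0.06,0,0,8.5,0],[0,-0.255,-0.06,0,0,8.5,0]]]'
python3 -c "
from h import *
snap('wrist','w22'); print(bot.get_obs()['tool_rot'])"
python3 -m jog '[[[0,-0.12,0,0,0,0,0],[0,-0.12,0,0,0,0,0],[0,-0.12,0,0,0,0,0],[0,-0.12,0,0,0,0,0],[0,-0.12,0,0,0,0,0]]]'
python3 - <<'E'
from h import *
m,im=snap('wrist','w23'); o=bot.get_obs(); print(o['eef_pos'],o['tool_rot'])
m2=load("w22"); i2=cv2.imread("pics/w22.png"); h=cv2.cvtColor(i2,cv2.COLOR_BGR2HSV)
def fill(k): return cv2.morphologyEx(k.astype(np.uint8),cv2.MORPH_CLOSE,np.ones((25,25)))
k=comp(fill((h[...,0]>80)&(h[...,0]<98)&(h[...,1]>90)),proj(m2,[.557,-.25,.03])[0]); print(k.sum(),silh(m2,k,(.557,-.25,.04),(.056,.09,.04)))
h=cv2.cvtColor(im,cv2.COLOR_BGR2HSV); uv=proj(m,[.55,-.377,.05])[0].astype(int); print(uv)
for r in range(-70,71,20): print([tuple(int(t) for t in h[uv[1]+r,uv[0]+c]) for c in range(-60,61,12)])
E
```

```text
clock: 36.28
eef_pos: [0.541, -0.2322, 0.3028]
tool_rot: [0.724, -0.69, -0.003, 0.001]
ft_force: [0.4, 0.1, 1.3]
grip_width: 0.0853
[ 7.24718575e-01 -6.89041780e-01 -2.09599181e-03  1.41802091e-04]
clock: 36.75
eef_pos: [0.5424, -0.3518, 0.305]
tool_rot: [0.725, -0.689, -0.001, -0.0]
ft_force: [1.0, 0.6, 0.4]
grip_width: 0.0856
[ 0.54252757 -0.3505726   0.30555821] [ 7.25215925e-01 -6.88520857e-01 -8.60822649e-04 -3.88843294e-04]
5269 (array([ 0.55825369, -0.24796419,  0.05324848]), np.float64(0.059392789373814044))
[306 172]
[(18, 29, 105), (15, 29, 104), (15, 29, 107), (15, 27, 94), (15, 21, 74), (0, 16, 65), (8, 15, 66), (12, 20, 65), (12, 20, 65), (10, 21, 73), (15, 20, 76)]
[(20, 27, 57), (16, 28, 102), (16, 29, 97), (18, 28, 184), (18, 28, 200), (16, 100, 179), (20, 28, 215), (19, 25, 216), (15, 21, 72), (14, 26, 106), (16, 28, 101)]
[(15, 27, 57), (20, 25, 62), (15, 22, 70), (18, 30, 206), (18, 29, 192), (17, 128, 178), (18, 30, 205), (20, 25, 218), (15, 22, 70), (15, 24, 86), (16, 25, 111)]
[(15, 26, 60), (12, 22, 58), (15, 18, 57), (18, 27, 112), (18, 27, 113), (17, 119, 92), (15, 27, 114), (19, 26, 215), (15, 16, 64), (15, 16, 62), (10, 23, 66)]
[(13, 28, 64), (17, 28, 63), (15, 25, 62), (20, 28, 111), (18, 28, 111), (17, 122, 90), (16, 26, 109), (16, 25, 113), (0, 7, 36), (12, 18, 71), (15, 22, 47)]
[(20, 17, 45), (18, 30, 42), (12, 28, 46), (20, 28, 111), (18, 27, 112), (16, 119, 90), (18, 28, 110), (18, 28, 108), (10, 19, 41), (30, 13, 38), (15, 12, 41)]
[(10, 18, 42), (15, 11, 46), (23, 19, 55), (18, 28, 110), (16, 25, 111), (16, 119, 90), (18, 30, 111), (16, 26, 107), (15, 20, 52), (12, 23, 56), (15, 25, 62)]
[(18, 20, 64), (15, 20, 76), (18, 21, 61), (38, 16, 63), (30, 8, 62), (30, 14, 55), (23, 17, 61), (15, 25, 61), (16, 16, 202), (16, 16, 202), (17, 18, 203)]
```

```bash
cat >> h.py <<'E'
def roi(m,k,p,sz,z0,d=18):
    hu=cv2.convexHull(proj(m,corners(*p,sz,z0)).astype(np.float32)).astype(np.int32); r=np.zeros(k.shape,np.uint8); cv2.fillPoly(r,[hu],1); return k.astype(np.uint8)&cv2.dilate(r,np.ones((2*d+1,2*d+1)))
def wmask(im,m,p,z0=0.):
    h=cv2.cvtColor(im,cv2.COLOR_BGR2HSV); k=((h[...,2]>88)&(h[...,1]<50))|((h[...,1]>90)&(h[...,0]>12)&(h[...,0]<20)); k=roi(m,k,p,(.061,.1,.051),z0)
    return comp(cv2.morphologyEx(k,cv2.MORPH_OPEN,np.ones((5,5))),proj(m,[p[0],p[1],z0+.04])[0])
E
python3 - <<'E'
from h import *
m=load("w23"); im=cv2.imread("pics/w23.png")
p=(.55,-.377,.058); k=wmask(im,m,p); x,e=silh(m,k,p,(.061,.1,.051)); print(k.sum(),x,e)
d=im.copy(); cv2.polylines(d,[cv2.convexHull(proj(m,corners(*x,(.061,.1,.051),0)).astype(np.float32)).astype(np.int32)],True,(0,0,255),1)
m2=load("w22"); d2=cv2.imread("pics/w22.png"); cv2.polylines(d2,[cv2.convexHull(proj(m2,corners(.5583,-.248,.0532,(.056,.09,.04),0)).astype(np.float32)).astype(np.int32)],True,(0,0,255),1)
m3=load("w21"); d3=cv2.imread("pics/w21.png"); cv2.polylines(d3,[cv2.convexHull(proj(m3,corners(.542,.0204,-.091,(.066,.12,.081),.0995)).astype(np.float32)).astype(np.int32)],True,(0,0,255),1)
cv2.imwrite("pics/ov.png",np.hstack([a[60:360,200:450] for a in(d,d2,d3)]))
E
```

```text
3943 [ 0.56439898 -0.37280421  0.04534621] 0.787525354969574
```

View pics/ov.png

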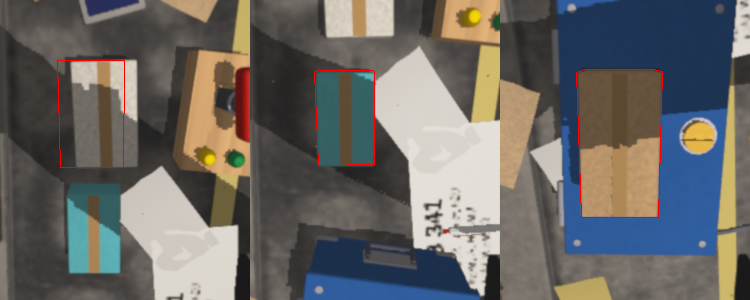

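```bash
python3 - <<'E'
from h import *
m=load("w23"); k=np.zeros((480,640),np.uint8); cv2.fillPoly(k,[np.array([(271,120),(337,120),(337,226),(273,226)])],1)
print(silh(m,k,(.552,-.373,.05),(.061,.1,.051)))
im=cv2.imread("pics/w23.png"); h=cv2.cvtColor(im,cv2.COLOR_BGR2HSV); t=roi(m,(h[...,1]>85)&(h[...,0]>12)&(h[...,0]<21),(.5527,-.373,.05),(.061,.1,.051),0,0)
t=comp(t,(305,172)); r=cv2.minAreaRect(np.argwhere(t)[:,::-1].astype(np.float32)); print(r,onz(m,r[0],.051))
g=h[...,2].astype(int); print(g[205,255:345:2],g[190,255:345:2])
E
```

```text
(array([ 0.55202594, -0.37410391,  0.04203749]), np.float64(0.0120345462268158))
((304.2974548339844, 174.00546264648438), (104.31326293945312, 12.157723426818848), 88.45184326171875) [ 0.55229458 -0.37525753  0.051     ]
[ 42  40  42  41  42  43  44  45  49  55  90 109 112 113 111 110 111 111
 112 111 111 111 108  91  90  90  90  90  93 111 112 113 112 111 112 113
 111 106 104 107 109  91  44  43  41] [ 56  55  52  51  53  51  50  48  49  62 104 109 114 112 111 112 110 112
 114 111 110 108  98  90  90  90  91  90  96 111 110 112 110 112 113 108
 110 110 111 113 111  83  39  38  38]
```

```bash
python3 -m jog '[[[0.0095,-0.0245,-0.04,0,0,0,0],[0.0095,-0.0245,-0.08,0,0,0,0],[0.0095,-0.0245,-0.12,0,0,0,0],[0.0095,-0.0245,-0.16,0,0,0,0],[0.0095,-0.0245,-0.2,0,0,0,0],[0.0095,-0.0245,-0.2,0,0,0,0],[0.0095,-0.0245,-0.2,0,0,0,0]]]'
python3 - <<'E'
from h import *
m,im=snap('wrist','w24'); o=bot.get_obs(); print(o['eef_pos'],o['tool_rot'])
h=cv2.cvtColor(im,cv2.COLOR_BGR2HSV); p=proj(m,[.552,-.375,.051])[0]; print(p)
g=h[...,2].astype(int); s=h[...,1].astype(int); r=int(p[1]); print(g[r,200:440:5],s[r,200:440:5]); c=int(p[0]); print(s[100:420:8,c],g[100:420:8,c])
print(proj(m,corners(.552,-.375,.045,(.061,.1,.051),0))[1::2].round())
E
```

```text
clock: 37.38
eef_pos: [0.5506, -0.3727, 0.1041]
tool_rot: [0.726, -0.688, -0.004, 0.0]
ft_force: [0.3, -1.5, 1.5]
grip_width: 0.0856
[ 0.55270334 -0.37461301  0.10745336] [ 7.25792932e-01 -6.87913166e-01 -1.75884316e-04 -2.56495670e-04]
[311.01283197 270.09884662]
[ 81  79  77  76  76  74  74  73  71  70 115 139 138 142 141 141 134 145
 141 140 114 113 113 113 113 137 142 137 130 139 140 137 138 138 137  46
  47  49  52  50  48  48  50  51  53  53  51 117] [ 25  26  26  23  23  21  24  28  25  25  27  26  26  27  27  27  27  28
  29  27 114 120 120 120 117  28  27  26  27  28  27  28  30  26  28  11
  11  16  15  15  16  16  15  15  14  14  10 111]
[ 15  15  16  15  23  24  17  13  28  92 125 126 125 125 121 117 119 120
 117 119 115 120 120 118 117 118 119 115 118 117 117 116 116 119 124 123
 123 123 120 121] [ 85  84  82  83  90  95  77  57 127 217 220 220 220 220 114 113 114 113
 113 114 113 113 113 112 113 112 111 111 112 111 111 112 112 107 107 108
 110 112 119 118]
[[379. 167.]
 [368. 360.]
 [245. 166.]
 [252. 359.]]
```

```bash
python3 -m jog '[[[0,0,-0.03,0,0,0,0],[0,0,-0.06,0,0,0,0],[0,0,-0.082,0,0,0,0],[0,0,-0.082,0,0,0,0],[0,0,-0.082,0,0,0,0]]]'
python3 -m jog '[[[0,0,0,0,0,0,255],[0,0,0,0,0,0,255],[0,0,0,0,0,0,255],[0,0,0,0,0,0,255],[0,0,0,0,0,0,255]]]'
python3 -m jog '[[[0,0,0.03,0,0,0,255],[0,0,0.08,0,0,0,255],[0,0,0.12,0,0,0,255],[0,0,0.16,0,0,0,255],[0,0,0.2,0,0,0,255],[0,0,0.24,0,0,0,255],[0,0,0.24,0,0,0,255],[0,0,0.24,0,0,0,255]]]'
```

```text
clock: 37.85
eef_pos: [0.5532, -0.3764, 0.0264]
tool_rot: [0.725, -0.688, 0.001, -0.0]
ft_force: [-0.4, 0.3, 0.7]
grip_width: 0.085
clock: 38.27
eef_pos: [0.5538, -0.3776, 0.0278]
tool_rot: [0.725, -0.689, 0.003, -0.001]
ft_force: [-0.1, 0.2, 6.1]
grip_width: 0.059
clock: 38.93
eef_pos: [0.5532, -0.3771, 0.2696]
tool_rot: [0.725, -0.689, 0.005, -0.001]
ft_force: [0.1, -0.1, -3.6]
grip_width: 0.0595
```

```bash
python3 -m jog '[[[-0.011,0.399,0,0,0,-8.5,255],[-0.011,0.399,0,0,0,-8.5,255],[-0.011,0.399,0,0,0,-8.5,255],[-0.011,0.399,0,0,0,-8.5,255],[-0.011,0.399,0,0,0,-8.5,255],[-0.011,0.399,0,0,0,-8.5,255],[-0.011,0.399,0,0,0,-8.5,255],[-0.011,0.399,0,0,0,-8.5,255],[-0.011,0.399,0,0,0,-8.5,255],[-0.011,0.399,0,0,0,-8.5,255]]]'
python3 -m jog '[[[0,0,0,0,0,0,255],[0,0,0,0,0,0,255],[0,0,0,0,0,0,255]]]'
python3 - <<'E'
from h import *
m,im=snap('wrist','w25'); o=bot.get_obs(); print(o['eef_pos'],np.degrees(2*np.arctan2(o['tool_rot'][1],o['tool_rot'][0]))%360)
b=brass("w25",proj(m,[.4642,.032,.1065])[0]); print(b,onz(m,b[0],.1065),proj(m,[.4642,.032,.1065])[0])
E
```

```text
clock: 39.77
eef_pos: [0.5387, 0.027, 0.2619]
tool_rot: [-0.673, 0.74, 0.002, -0.001]
ft_force: [0.1, -0.6, -1.5]
grip_width: 0.059
clock: 40.02
eef_pos: [0.5398, 0.0227, 0.2624]
tool_rot: [-0.672, 0.741, 0.001, -0.001]
ft_force: [-0.1, 0.1, -1.1]
grip_width: 0.0592
[0.53996314 0.02217581 0.26263123] 264.37706100124274
(array([423.76152833, 224.99209486]), (417.3196716308594, 226.3360595703125), 20.675235748291016, np.int32(759)) [0.45938881 0.03122861 0.1065    ] [417.18834929 226.63815229]
```

```bash
python3 -m jog '[[[0.002,-0.001,-0.02,0,0,0,255],[0.002,-0.001,-0.04,0,0,0,255],[0.002,-0.001,-0.05,0,0,0,255],[0.002,-0.001,-0.05,0,0,0,255],[0.002,-0.001,-0.052,0,0,0,255],[0.002,-0.001,-0.052,0,0,0,255]]]'
python3 -m jog '[[[0,0,-0.001,0,0,0,255],[0,0,-0.002,0,0,0,255],[0,0,-0.002,0,0,0,255]]]'
```

```text
clock: 40.57
eef_pos: [0.5429, 0.0214, 0.2121]
tool_rot: [-0.672, 0.741, 0.0, 0.0]
ft_force: [0.5, -0.2, -2.1]
grip_width: 0.0592
clock: 40.82
eef_pos: [0.5428, 0.0221, 0.2102]
tool_rot: [-0.672, 0.741, 0.0, 0.001]
ft_force: [-0.2, 0.1, -1.8]
grip_width: 0.0594
```

```bash
python3 -m jog '[[[0,0,-0.001,0,0,0,255],[0,0,-0.002,0,0,0,255],[0,0,-0.002,0,0,0,255]]]'
python3 -m jog '[[[0,0,-0.001,0,0,0,255],[0,0,-0.0015,0,0,0,255],[0,0,-0.0015,0,0,0,255]]]'
```

```text
clock: 41.07
eef_pos: [0.5426, 0.0221, 0.2077]
tool_rot: [-0.672, 0.741, 0.001, 0.0]
ft_force: [0.3, 0.0, -1.3]
grip_width: 0.0593
clock: 41.32
eef_pos: [0.5428, 0.0222, 0.2075]
tool_rot: [-0.672, 0.741, 0.0, 0.001]
ft_force: [-1.2, 2.1, 5.3]
grip_width: 0.0593
```

```bash
python3 -m jog '[[[0,0,0.0005,0,0,0,255],[0,0,0.0005,0,0,0,150],[0,0,0.0005,0,0,0,60],[0,0,0.0005,0,0,0,0],[0,0,0.0005,0,0,0,0],[0,0,0.03,0,0,0,0],[0,0,0.07,0,0,0,0],[0,0,0.11,0,0,0,0],[0,0,0.15,0,0,0,0],[0,0,0.17,0,0,0,0]]]'
python3 -m jog '[[[0,0,0.03,0,0,0,0],[0,0,0.03,0,0,0,0],[0,0,0.03,0,0,0,0]]]'
python3 - <<'E'
from h import *
m,im=snap('wrist','w26'); o=bot.get_obs(); print(o['eef_pos'])
h=cv2.cvtColor(im,cv2.COLOR_BGR2HSV)
t=roi(m,(h[...,1]>85)&(h[...,0]>12)&(h[...,0]<21),(.542,.0225,-.1),(.02,.1,.051),.1805,2)
t=comp(t,proj(m,[.542,.0225,.23])[0]); r=cv2.minAreaRect(np.argwhere(t)[:,::-1].astype(np.float32)); print("tape",r,onz(m,r[0],.2315))
k=roi(m,(h[...,1]<50)&(h[...,2]>75),(.542,.0225,-.1),(.061,.1,.051),.1805,12)|t; k=comp(cv2.morphologyEx(k,cv2.MORPH_CLOSE,np.ones((7,7))),proj(m,[.542,.0225,.23])[0]); print(k.sum(),silh(m,k,(.542,.0225,-.1),(.061,.1,.051),.1805))
E
```

```text
clock: 42.15
eef_pos: [0.5433, 0.022, 0.3812]
tool_rot: [-0.672, 0.741, -0.002, 0.003]
ft_force: [-0.3, -0.2, 0.8]
grip_width: 0.0851
clock: 42.4
eef_pos: [0.5434, 0.022, 0.4077]
tool_rot: [-0.672, 0.741, -0.001, 0.002]
ft_force: [-0.1, 0.1, -0.2]
grip_width: 0.0852
[0.54287606 0.02200584 0.40590246]
tape ((314.8887634277344, 219.99383544921875), (120.22295379638672, 14.379140853881836), 89.09062194824219) [0.54339215 0.02387832 0.2315    ]
9906 (array([ 0.54323814,  0.02487278, -0.08506864]), np.float64(0.040880185727263554))
```

```bash
python3 -m jog '[[[0.0155,-0.27,0,0,0,8.7,0],[0.0155,-0.27,0,0,0,8.7,0],[0.0155,-0.27,0,0,0,8.7,0],[0.0155,-0.27,0,0,0,8.7,0],[0.0155,-0.27,0,0,0,8.7,0],[0.0155,-0.27,-0.05,0,0,8.7,0],[0.0155,-0.27,-0.1,0,0,8.7,0],[0.0155,-0.27,-0.14,0,0,8.7,0],[0.0155,-0.27,-0.18,0,0,8.7,0],[0.0155,-0.27,-0.22,0,0,8.7,0]]]'
python3 -m jog '[[[0,0,-0.04,0,0,0,0],[0,0,-0.06,0,0,0,0],[0,0,-0.06,0,0,0,0]]]'
python3 - <<'E'
from h import *
m,im=snap('wrist','w27'); o=bot.get_obs(); print(o['eef_pos'],np.degrees(2*np.arctan2(o['tool_rot'][1],o['tool_rot'][0]))%360)
h=cv2.cvtColor(im,cv2.COLOR_BGR2HSV); uv=proj(m,[.5583,-.248,.04])[0]
k=(h[...,0]>80)&(h[...,0]<98)&(h[...,1]>90)|((h[...,1]>85)&(h[...,0]>10)&(h[...,0]<21)); k=roi(m,k,(.5583,-.248,.053),(.056,.09,.04),0,15)
k=comp(k,uv); print(k.sum(),silh(m,k,(.5583,-.248,.053),(.056,.09,.04)))
E
```

```text
clock: 43.28
eef_pos: [0.5561, -0.2473, 0.2146]
tool_rot: [0.725, -0.688, -0.002, 0.001]
ft_force: [1.3, -0.4, -0.7]
grip_width: 0.0852
clock: 43.53
eef_pos: [0.5524, -0.2443, 0.1501]
tool_rot: [0.726, -0.688, -0.009, 0.003]
ft_force: [-1.2, -0.2, -0.6]
grip_width: 0.0852
[ 0.55454338 -0.24512844  0.15400797] 273.1225789160906
2418 (array([ 0.54125699, -0.24008997, -0.01609949]), np.float64(4.405539479123605))
```

```bash
python3 - <<'E'
from h import *
m,im=snap('wrist','w28'); o=bot.get_obs(); print(o['eef_pos'])
h=cv2.cvtColor(im,cv2.COLOR_BGR2HSV); k=((h[...,0]>80)&(h[...,0]<100)&(h[...,1]>70)).astype(np.uint8)
k=cv2.morphologyEx(k,cv2.MORPH_CLOSE,np.ones((31,31))); uv=proj(m,[.5583,-.248,.04])[0]; print(uv,k.sum())
k=comp(k,uv); print(k.sum(),cv2.boundingRect(np.argwhere(k)[:,::-1].astype(np.int32)),silh(m,k,(.5583,-.248,.053),(.056,.09,.04)))
E
```

```text
[ 0.55664641 -0.24596294  0.15715272]
[306.44645009 234.75009448] 12607
12607 (261, 157, 92, 145) (array([ 0.55879814, -0.24765451,  0.0510408 ]), np.float64(0.028236040609137057))
```

```bash
python3 -m jog '[[[0.002,-0.0018,-0.03,0,0,0,0],[0.002,-0.0018,-0.07,0,0,0,0],[0.002,-0.0018,-0.11,0,0,0,0],[0.002,-0.0018,-0.134,0,0,0,0],[0.002,-0.0018,-0.134,0,0,0,0],[0.002,-0.0018,-0.134,0,0,0,0]]]'
python3 -m jog '[[[0,0,0,0,0,0,255],[0,0,0,0,0,0,255],[0,0,0,0,0,0,255],[0,0,0,0,0,0,255],[0,0,0,0,0,0,255]]]'
python3 -m jog '[[[0,0,0.03,0,0,0,255],[0,0,0.08,0,0,0,255],[0,0,0.12,0,0,0,255],[0,0,0.16,0,0,0,255],[0,0,0.2,0,0,0,255],[0,0,0.24,0,0,0,255],[0,0,0.28,0,0,0,255],[0,0,0.29,0,0,0,255],[0,0,0.29,0,0,0,255]]]'
```

```text
clock: 44.13
eef_pos: [0.5604, -0.2484, 0.0257]
tool_rot: [0.726, -0.687, -0.001, -0.0]
ft_force: [0.5, 0.4, 0.9]
grip_width: 0.0852
clock: 44.55
eef_pos: [0.5621, -0.2494, 0.0285]
tool_rot: [0.726, -0.688, 0.002, -0.001]
ft_force: [-0.9, 0.3, 6.5]
grip_width: 0.0537
clock: 45.3
eef_pos: [0.5617, -0.249, 0.3219]
tool_rot: [0.726, -0.687, 0.005, -0.002]
ft_force: [-0.4, 0.8, -1.4]
grip_width: 0.054
```

```bash
python3 -m jog '[[[-0.019,0.272,0,0,0,-8.7,255],[-0.019,0.272,0,0,0,-8.7,255],[-0.019,0.272,0,0,0,-8.7,255],[-0.019,0.272,0,0,0,-8.7,255],[-0.019,0.272,0,0,0,-8.7,255],[-0.019,0.272,0,0,0,-8.7,255],[-0.019,0.272,0,0,0,-8.7,255],[-0.019,0.272,0,0,0,-8.7,255],[-0.019,0.272,0,0,0,-8.7,255],[-0.019,0.272,0,0,0,-8.7,255]]]'
python3 -m jog '[[[0,0,-0.03,0,0,0,255],[0,0,-0.05,0,0,0,255],[0,0,-0.05,0,0,0,255],[0,0,-0.05,0,0,0,255]]]'
```

```text
clock: 46.13
eef_pos: [0.5404, 0.0235, 0.3138]
tool_rot: [-0.672, 0.741, 0.001, -0.001]
ft_force: [0.7, 0.5, -1.8]
grip_width: 0.0539
clock: 46.47
eef_pos: [0.5399, 0.0223, 0.2636]
tool_rot: [-0.671, 0.741, 0.002, -0.001]
ft_force: [0.1, 0.2, -1.2]
grip_width: 0.0541
```

```bash
python3 -m jog '[[[0.002,0.001,0,0,0,0,255],[0.002,0.001,-0.001,0,0,0,255],[0.002,0.001,-0.002,0,0,0,255],[0.002,0.001,-0.002,0,0,0,255]]]'
python3 -m jog '[[[0,0,-0.001,0,0,0,255],[0,0,-0.0015,0,0,0,255],[0,0,-0.0015,0,0,0,255]]]'
python3 -m jog '[[[0,0,-0.001,0,0,0,255],[0,0,-0.0015,0,0,0,255],[0,0,-0.0015,0,0,0,255]]]'
```

```text
clock: 46.8
eef_pos: [0.5434, 0.0246, 0.2637]
tool_rot: [-0.672, 0.741, 0.0, 0.001]
ft_force: [-0.4, 0.8, -1.2]
grip_width: 0.0538
clock: 47.05
eef_pos: [0.5429, 0.0248, 0.2613]
tool_rot: [-0.672, 0.741, 0.001, 0.0]
ft_force: [-0.3, 1.4, -2.2]
grip_width: 0.0538
clock: 47.3
eef_pos: [0.5428, 0.0248, 0.2596]
tool_rot: [-0.672, 0.741, 0.001, -0.0]
ft_force: [0.3, 0.6, -0.9]
grip_width: 0.0537
```

```bash
python3 -m jog '[[[0,0,-0.001,0,0,0,255],[0,0,-0.001,0,0,0,255],[0,0,-0.001,0,0,0,255]]]'
```

```text
clock: 47.55
eef_pos: [0.5428, 0.0247, 0.2587]
tool_rot: [-0.672, 0.741, 0.001, 0.0]
ft_force: [-0.4, -0.8, -1.5]
grip_width: 0.0538
```

```bash
python3 -m jog '[[[0,0,-0.001,0,0,0,255],[0,0,-0.001,0,0,0,255],[0,0,-0.001,0,0,0,255]]]'
python3 -m jog '[[[0,0,-0.001,0,0,0,255],[0,0,-0.001,0,0,0,255],[0,0,-0.001,0,0,0,255]]]'
```

```text
clock: 47.8
eef_pos: [0.5431, 0.0248, 0.2583]
tool_rot: [-0.672, 0.741, 0.0, 0.0]
ft_force: [-0.4, 0.1, 2.7]
grip_width: 0.0538
clock: 48.05
eef_pos: [0.5432, 0.0248, 0.2583]
tool_rot: [-0.672, 0.741, 0.0, 0.001]
ft_force: [-1.9, 0.2, 6.1]
grip_width: 0.0542
```

```bash
python3 -m jog '[[[0,0,0.0005,0,0,0,255],[0,0,0.0005,0,0,0,150],[0,0,0.0005,0,0,0,60],[0,0,0.0005,0,0,0,0],[0,0,0.0005,0,0,0,0],[0,0,0.03,0,0,0,0],[0,0,0.07,0,0,0,0],[0,0,0.11,0,0,0,0],[0,0,0.15,0,0,0,0],[0,0,0.17,0,0,0,0]]]'
python3 -m jog '[[[-0.1,0,0,0,0,0,0],[-0.1,0,0,0,0,0,0],[-0.1,0,0,0,0,0,0],[-0.1,0,0,0,0,0,0],[-0.1,0,0,0,0,0,0]]]'
python3 - <<'E'
from h import *
m,im=snap('wrist','w29'); o=bot.get_obs(); print(o['eef_pos'])
h=cv2.cvtColor(im,cv2.COLOR_BGR2HSV); k=((h[...,0]>80)&(h[...,0]<100)&(h[...,1]>70)).astype(np.uint8); k=roi(m,k,(.542,.024,-.1),(.056,.09,.04),.2315,25)
k=cv2.morphologyEx(k,cv2.MORPH_CLOSE,np.ones((31,31))); k=comp(k,proj(m,[.542,.024,.26])[0]); print("teal",k.sum(),silh(m,k,(.542,.024,-.1),(.056,.09,.04),.2315))
b=brass("w29",proj(m,[.4642,.032,.1065])[0]); print("lock",b,onz(m,b[0],.1065))
for n in("top","scene"):
    m,im=snap(n,n+"F"); h=cv2.cvtColor(im,cv2.COLOR_BGR2HSV); print(n,proj(m,[[.435,-.397,.096],[.542,.024,.27],[.542,.024,.2]]).round(),[(a,c) for a,c,_ in red(im)])
    for nm,z,sz,q in(("teal",.2315,(.056,.09,.04),(h[...,0]>80)&(h[...,0]<100)&(h[...,1]>70)),):
        kk=roi(m,q,(.542,.024,-.1),sz,z,6); kk=cv2.morphologyEx(kk,cv2.MORPH_CLOSE,np.ones((9,9))); print(nm,kk.sum(),silh(m,kk,(.542,.024,-.1),sz,z))
E
```

```text
clock: 48.88
eef_pos: [0.5432, 0.0247, 0.4316]
tool_rot: [-0.672, 0.741, -0.001, 0.003]
ft_force: [-0.3, 0.6, -0.3]
grip_width: 0.0854
clock: 49.3
eef_pos: [0.4426, 0.0247, 0.4273]
tool_rot: [-0.672, 0.741, 0.0, 0.001]
ft_force: [-0.2, 0.4, -1.1]
grip_width: 0.0853
[0.44327866 0.02472878 0.42690153]
teal 9508 (array([ 0.54346914,  0.02707407, -0.13652263]), np.float64(0.14396887159533073))
lock (array([295.15370705, 196.26220615]), (295.2322692871094, 196.1771697998047), 13.365008354187012, np.int32(553)) [0.46442406 0.03182282 0.1065    ]
top [[381. 266.]
 [248. 226.]
 [251. 228.]] [(np.int32(2425), array([515.6, 121.7])), (np.int32(157), array([152.6, 401.6])), (np.int32(152), array([217.3, 166.2]))]
teal 382 (array([ 0.54318978,  0.02978917, -0.08489493]), np.float64(0.6214099216710183))
scene [[377. 231.]
 [229. 228.]
 [232. 249.]] [(np.int32(246), array([158. , 272.4]))]
teal 1038 (array([ 0.54800825,  0.02468938, -0.13526114]), np.float64(0.12704523580365737))
```

```bash
python3 -m jog '[[[0,-0.35,-0.1,0,0,0,0],[0,-0.35,-0.1,0,0,0,0],[0,-0.35,-0.1,0,0,0,0],[0,-0.35,-0.1,0,0,0,0],[0,-0.35,-0.1,0,0,0,0],[0,-0.35,-0.1,0,0,0,0],[0,-0.35,-0.1,0,0,0,0],[0,-0.35,-0.1,0,0,0,0],[0,-0.35,-0.1,0,0,0,0],[0,-0.35,-0.1,0,0,0,0]]]'
python3 - <<'E'
from h import *
snap('wrist','w30'); bar(["w30"])
m=load("sceneF"); im=cv2.imread("pics/sceneF.png"); m0=load("scene0")
h=cv2.cvtColor(im,cv2.COLOR_BGR2HSV); p=(.542,.0225,-.1); k=roi(m,(h[...,0]>=6)&(h[...,0]<=28)&(h[...,1]>70),p,(.066,.12,.081),.0995,6); print("brown scene",k.sum(),silh(m,cv2.morphologyEx(k,cv2.MORPH_CLOSE,np.ones((7,7))),p,(.066,.12,.081),.0995))
E
python3 -m jog '[[[0,0.06,0,0,0,0,0],[0,0.06,0,0,0,0,0],[0,0.06,0,0,0,0,0],[0,0.06,0,0,0,0,0]]]'
python3 - <<'E'
from h import *
snap('wrist','w31'); bar(["w30","w31"]); print(bot.get_obs()["clock"])
E
```

```text
clock: 50.28
eef_pos: [0.4421, -0.3306, 0.322]
tool_rot: [-0.67, 0.743, 0.003, -0.001]
ft_force: [-0.5, 1.0, 0.2]
grip_width: 0.0856
w30 centre at z [ 0.4346 -0.3956  0.1   ] yaw 8.0 len 0.059054534300207746
brown scene 1295 (array([ 0.54379099,  0.02064966, -0.11919716]), np.float64(0.6026296566837107))
clock: 50.67
eef_pos: [0.4436, -0.264, 0.3273]
tool_rot: [-0.673, 0.74, 0.0, 0.0]
ft_force: [0.8, -0.7, -1.0]
grip_width: 0.0856
w30 centre at z [ 0.4346 -0.3956  0.1   ] yaw 8.0 len 0.059054534300207746
w31 centre at z [ 0.4347 -0.3965  0.1   ] yaw 8.2 len 0.06078335110188571
tri [ 0.4347 -0.3957  0.1049]
50.7167
```

```bash
python3 -c "
from workcell import bot
print(bot.job_done())"
```

```text
the job is handed in; nothing more can be done
None
```

I finished the whole sequence and handed the job in at about 51 s of the 210 s allowed.

**What was there:** one roller (black) and three cartons (brown, white, one turquoise). I saw no grey roller or second turquoise carton. The grey cylinder near the case belongs to a tape dispenser out of reach.

**What I did:**
- I put the black roller in the case and shut the lid. Pressing it down met a hard stop with the lid top at 96.4 mm; 96.5 mm is shut.
- I turned the lock with the red key until the torque rose to 0.53 N m. A picture then showed the slot along the case's x, which is its seated direction.
- I put the key back in the wooden stand.
- I stacked brown, white and turquoise on the pad. The brown carton had been knocked about 45 mm aside, so I found it again before gripping it.

**Last checks:**
- **Column:** against a pad centre of about (0.542, 0.024) m, each carton lies within about 4 mm, where 12 mm is allowed. Brown and white were measured by the wrist camera just after placing, turquoise after the robot had let go.
- **Key:** it stands where it stood before, with its bar centre about 1 to 2 mm from the first reading.

**Weak or disagreeing checks:**
- The final turquoise outline fit was loose (about 14% mismatch). It put the carton about 0.04 rad off square, where 0.12 is allowed.
- The last overview-camera fits were too poor to rely on: the brown one in the scene camera and the turquoise one in the top camera, with about 60% mismatch each.
- I had used all 16 views before the last carton, so I never looked at the finished column.

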